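Recharge the glaze mill jar

TASK

Put the fresh grinding cylinders into the glaze mill's jar: first flip the cam lever fully open, draw the carriage all the way out, and set the lid down on the small wooden board. Put every white grinding cylinder from the table into the jar, put the lid back squarely on the jar, slide the carriage fully home under the arch, then flip the cam lever past center so that it clamps the lid. Leave the other things on the bench where they are.

Things in the scene. Friction and masses are not known exactly. Their poses are not given: they have to be found in the camera images.
- lever (a joint): over-center cam lever on top of the arch, hinged about a level axis (the x axis of lever_pivot): 0 = clamped, lever level, pointing along +y of lever_pivot; 1.75 rad = fully open, just past upright. A spring makes it snap: below about 0.8 rad it is driven to 0, above that to 1.75; moving it takes about 3 to 5 N at the ball. With it clamped the foot presses on the lid's knob, with it open the foot stands 9 mm above the knob.
- lever_pivot (a point): point on the lever's hinge axis, 213 mm above the table, fixed to the mill frame. Axes: x = hinge axis (level), z up, -y = the way the carriage draws out. The lever turns from +y (clamped) up through +z (open).
- lever_ball (a point): centre of the black ball, 28 mm in diameter, at the end of the steel lever, 100 mm from the hinge axis; the bar behind it is 10 mm wide and 12 mm high. Pinched from above along the hinge axis, the ball can be led round its arc with the gripper pointing down, turning between the pads.
- sled (a joint): carriage of the mill: 0 = home, jar right under the clamp foot, against its stop; 0.16 m = fully drawn out against its stop, in the -y direction of lever_pivot. Slides on rails with about 2 N of friction and stays where left.
- sled_post (a point): grip height on the upright black post of the carriage, its handle: 22 mm in diameter, from 21 to 126 mm above the table; this point is 111 mm up, 15 mm below its top, 105 mm from the jar's axis. Axes as lever_pivot.
- jar_mouth (a point): centre of the rim of the white porcelain jar fixed to the carriage: rim 105 mm above the table, 100 mm outside and 90 mm inside diameter. Axes as lever_pivot.
- jar_floor (a point): centre of the jar's inner floor, 78 mm below the rim.
- lid_knob (a point): centre of the cylindrical knob of the porcelain lid. Knob 24 mm in diameter, 32 mm high; flange below it 106 mm in diameter, 8 mm thick; locating boss below that 80 mm in diameter, 6 mm deep. This point is 26 mm above the flange's underside, 32 mm above the boss's underside, 16 mm below the knob's top. At the start the lid is on the jar, clamped. 280 g.
- board_top (a point): centre of the top of the small wooden board for the lid, fixed, 125 x 125 mm, 8 mm thick (top 8 mm above the table).
- foot: rubber clamp foot under the arch, on the jar's axis when the carriage is home, 30 mm in diameter; this point is at the middle of its underside. The arch: beam 50 mm wide, 194 mm long along the hinge axis, from 168 to 190 mm above the table, on two legs 88 mm either side.
- slug0_center (a point): white alumina grinding cylinder, 30 mm in diameter, 30 mm tall, standing on the table at the start; centre; own z = its axis. 78 g. Some of the four cylinders may be absent (None).
- slug1_center (a point): white alumina grinding cylinder, 30 mm in diameter, 30 mm tall, standing on the table at the start; centre; own z = its axis. 78 g. Some of the four cylinders may be absent (None).
- slug2_center (a point): white alumina grinding cylinder, 30 mm in diameter, 30 mm tall, standing on the table at the start; centre; own z = its axis. 78 g. Some of the four cylinders may be absent (None).
- slug3_center (a point): white alumina grinding cylinder, 30 mm in diameter, 30 mm tall, standing on the table at the start; centre; own z = its axis. 78 g. Some of the four cylinders may be absent (None).
- bowl: bystander, leave in place: shallow blue bowl, 100 mm across, 45 mm tall; the point is the middle of its underside
- tub: bystander, leave in place: white lidded jar, 72 mm across, 100 mm tall; the point is the middle of its underside
- brush: bystander, leave in place: wooden brush lying down, 200 mm long; the point is at its origin
- mug: bystander, leave in place: terracotta cup, 76 mm across, 55 mm tall; the point is the middle of its underside
- rib: bystander, leave in place: flat dark wooden scraper, 50 x 90 x 6 mm; the point is the middle of its underside
- glaze: bystander, leave in place: small white glaze pot with a blue cap, 60 mm across, 60 mm tall; the point is the middle of its underside
Mind the look-alikes: they are no part of the job. Leave any green or orange look-alike of the part that bears slug2_center alone.

How it is judged:
On the way, in this order (a step that is already met when the one before it is completed fails the run):
1. the cam lever is flipped fully open (value of joint lever above 1.5 rad), for 0.2 s.
2. the carriage is drawn all the way out (value of joint sled above 0.145 m), for 0.2 s.
3. the lid is set down level on the small wooden board, let go (horizontal distance between lid_knob and board_top below 0.045 m and height (world z) of lid_knob below 0.046 m and angle between lid_knob's own z axis and vertical below 0.1 rad and contact force between the fingers and lid below 0.05 N), for 0.2 s.
4. every grinding cylinder present is in the jar (horizontal distance between each of slug0_center, slug1_center, slug2_center, slug3_center and jar_floor below 0.042 m and z of slug0_center in the frame of jar_floor between 0.005 and 0.055 m and z of slug1_center in the frame of jar_floor between 0.005 and 0.055 m and z of slug2_center in the frame of jar_floor between 0.005 and 0.055 m and z of slug3_center in the frame of jar_floor between 0.005 and 0.055 m), for 0.3 s.
5. the lid is on the jar, squarely (horizontal distance between lid_knob and jar_mouth below 0.01 m and angle between lid_knob's own z axis and vertical below 0.06 rad and z of lid_knob in the frame of jar_mouth between 0.022 and 0.03 m), for 0.2 s.
6. the carriage is fully home with the lid on (all of step 5 and value of joint sled below 0.006 m), for 0.2 s.
7. the lever is snapped over and the foot presses on the lid (all of step 6 and value of joint lever below 0.1 rad and contact force between foot and anything else above 1 N), for 0.3 s.
At the end, for the whole second after the job is handed in: all grinding cylinders present lie in the jar; the lid sits on it centred within 10 mm and level within 0.06 rad; the carriage is home within 6 mm; the lever reads under 0.10 rad and the foot presses on the lid with more than 1 N; everything at rest and let go (all of step 4 and all of step 7 and velocity of joint lever below 0.1 rad/s and linear speed of foot below 0.01 m/s); the robot touches nothing.
It fails at once if another thing on the bench is moved by more than 30 mm (distance of any of bowl, tub, brush, mug, rib, glaze from where it was at the start of the episode above 0.03 m).
Of slug0, slug1, slug2, slug3 only 2 to 4 are there at a start; the rules pass over those that are not, and their reading is None.
At some moment in a run one of slug0, slug1, slug2, slug3 may be knocked a few centimetres aside while the robot is not near it.
It also fails if it takes over 210 s, if anything falls off the work surface, if the arm or the gripper's body presses on something with over 40 N, if the wrist force passes 120 N, or if a joint passes its speed limit or range.

ROBOT

A 6-joint arm with a two-finger parallel gripper is mounted at the origin on the work surface. World frame = base frame: x ahead of the robot, y to its left, z up, the work surface at z = 0. Lengths are in m, angles in rad, forces in N, time in s.
With the tool pointing down it reaches from about 0.375 to 0.9 m from the base axis. Payload 3.1 kg.
Tool frame: the origin (TCP) lies between the finger pads; the fingertips stand 8 mm ahead of it and the grasp point (between the pads) lies 11 mm behind it; z points along the fingers, y is the line along which they close (so a half turn about z gives the same grasp; the last joint's range is limited). The gripper opens to 85 mm and grips with 20 to 120 N. Pads are 22 mm wide; open, the fingers measure 114 mm over their backs; the gripper's body (76 mm by 85 mm) begins 54 mm behind the grasp point. The pads swing forward as they close: fully open they stand 13 mm farther back than shut.
Start: joints at [1.091, 0.527, 1.433, -0, 1.181, -0.178], TCP at [0.186, 0.597, 0.239] pointing down, gripper open.
Joint ranges: [-3.08, 3.08], [-0.75, 2.2], [0.22, 2.44], [-1.43, 4.57], [0, 2.65], [-2.85, 2.85]. Speed limits (rad/s): [2.79, 2.79, 3.14, 3.14, 3.14, 3.14].

INTERFACE

Orientations are given as a unit quaternion [x, y, z, w].
In Python, from station import readout, cams, sign_off gives the robot as it stands.
- The arm moves only by the tool send_rows, never from a script. Its argument "commands" is text: rows parted by semicolons, each of 5 numbers parted by spaces: the finger opening in mm, from 0 to 85.4, then the shift along the tool's x, y, z each as a share of 0.02 m, from -1 to 1, then the turn about the tool's z as a share of 4 degrees, from -1 to 1. In form: grip dx dy dz spin; .... A call has 1 to 20 rows; each row shifts and turns the commanded pose from where the row before left it, along the tool's axes as they then stand; what a row does not reach is not made up. A row lasts 1/12 s, in which the tool goes at most 41.7 mm and 7.16 degrees, less where a joint would pass 70% of its speed; a pose out of reach is approached as far as the arm can. A call with a number of a shift or a turn outside -1 to 1 is refused whole. A call with a gripper value outside its range is refused whole. The fingers move at their own pace and stop on an object; "grip_force" is the grip in N (left out, the last holds). Time passes only in rows, so rows that do not move let the fingers close. It gives the time, the measured TCP pose, the force, the opening and the grip force at its end, in the units of the state.
- readout.sense(): the state, without advancing time (a new reading comes with each control period).
- cams.snapshot(name): name is "scene" or "side" or "wrist"; returns a dict with "pixels" (384x512x3 uint8, red, green, blue), "intrinsics" (3x3 intrinsics, pixels), "eye" and "rotation" of the camera in the world. Camera axes: x right, y down, z forward; pixel columns grow to the right and rows downward; lengths in m; the calibration is good to about 2 mm. The wrist camera is an equidistant fisheye: a pixel r from the principal point sees the ray r / f radians off the axis. A picture is of the moment at which its call begins. There is no depth.
- sign_off(): hands the job in; it is judged then, once.
The state is a dict: "t": time; "q": joint angles; "qd": joint speeds; "tau": joint torques, N m; "tcp_pos": TCP position; "tool_rot": TCP orientation; "force": force on the tool from outside, world axes, zero at the start; "ft_torque": the same for the moment, N m; "finger_gap": opening from 0.0 (shut) to 1.0 (fully open); "gripper_force": force on a finger pad.
Only numpy, scipy, OpenCV 4.12 (cv2) and the standard library are available. Lean on these libraries where they do the work, as an engineer would, in place of code of your own. Each camera call takes 0.05 s, during which the arm holds its last target. There are 200 camera calls.

## Working session

There is one attempt and no reset: what is moved stays moved. The work goes in short steps, Python scripts to look and compute and a tool call to move; the robot and the scene stay as the last step left them, time stands still between calls to the robot, and variables do not carry over. Pictures are saved under pics/ and viewed, at most 14 in all, crops included, and the job is handed in when it is done.

Besides the shell and the picture viewer there is one more tool, called after ">>>" by a JSON object that holds its "name" and its "arguments". send_rows: Moves the arm, as the interface text tells. Its arguments: {"type":"object","properties":{"commands":{"type":"string"},"grip_force":{"type":"number"}},"required":["commands"]}

```bash
mkdir -p pics; cat > h.py <<'E'
import numpy as np, cv2
from station import readout, cams, sign_off
from scipy.spatial.transform import Rotation as R
def snap(n,f):
    s=cams.snapshot(n); cv2.imwrite(f'pics/{f}.png',s['pixels'][:,:,::-1]); 
    np.savez(f'pics/{f}.npz',**{k:np.array(s[k]) for k in ('pixels','intrinsics','eye','rotation')}); return s
def load(f): return dict(np.load(f'pics/{f}.npz'))
def ray(s,u,v,fish=False):
    K=s['intrinsics']; a=np.array([(u-K[0,2])/K[0,0],(v-K[1,2])/K[1,1]])
    if fish:
        r=np.hypot(*a); d=np.r_[a/max(r,1e-9)*np.sin(r),np.cos(r)]
    else: d=np.r_[a,1]
    return s['rotation']@d
def atz(s,u,v,z,fish=False):
    d=ray(s,u,v,fish); return s['eye']+d*(z-s['eye'][2])/d[2]
def proj(s,p,fish=False):
    c=s['rotation'].T@(np.array(p)-s['eye']);K=s['intrinsics']
    if fish:
        r=np.hypot(*c[:2]);th=np.arctan2(r,c[2]);a=c[:2]/r*th
    else: a=c[:2]/c[2]
    return np.array([K[0,0]*a[0]+K[0,2],K[1,1]*a[1]+K[1,2]])
def tri(s1,p1,s2,p2):
    d1=ray(s1,*p1);d2=ray(s2,*p2);A=np.c_[d1,-d2];x=np.linalg.lstsq(A,s2['eye']-s1['eye'],rcond=None)[0]
    a=s1['eye']+d1*x[0];b=s2['eye']+d2*x[1];return (a+b)/2,np.linalg.norm(a-b)
E
python3 - <<'E'
from h import *
np.set_printoptions(precision=4,suppress=True)
a=[snap(n,n+'0') for n in('scene','side','wrist')]
for s in a: print(s['eye'],s['rotation'],s['intrinsics'])
st=readout.sense(); print(st)
im=np.hstack([s['pixels'] for s in a[:2]])[:,:,::-1]
cv2.imwrite('pics/w2.png',cv2.resize(a[2]['pixels'][:,:,::-1],(800,600)))
for n,s in zip('ab',a): cv2.imwrite(f'pics/{n}.png',cv2.resize(s['pixels'][:,:,::-1],(800,600),interpolation=cv2.INTER_CUBIC))
E
```

```text
[1.1875 0.9099 1.157 ] [ 0.2696  0.8724 -0.3888 -0.1224] [[471.5039   0.     252.1611]
 [  0.     471.5039 190.2462]
 [  0.       0.       1.    ]]
[ 0.1413 -1.1971  1.0263] [ 0.8747 -0.1333  0.0796 -0.4592] [[465.5845   0.     252.9753]
 [  0.     465.5845 186.5594]
 [  0.       0.       1.    ]]
[0.1223 0.6152 0.3722] [0.7979 0.5876 0.0796 0.1082] [[297.3186   0.     255.5783]
 [  0.     297.3186 196.1859]
 [  0.       0.       1.    ]]
{'t': 0.15, 'q': array([ 1.0905,  0.5282,  1.4336, -0.    ,  1.1814, -0.1785]), 'qd': array([ 0.0006, -0.0021, -0.0046, -0.0004,  0.001 ,  0.0001]), 'tau': array([  0.0011, -44.274 , -17.8276,  -0.0002,   0.0056,  -0.    ]), 'tcp_pos': array([0.1855, 0.5963, 0.2386]), 'tool_rot': array([ 0.1503,  0.9886, -0.0008, -0.0003]), 'force': array([0.4738, 0.3503, 1.0746]), 'ft_torque': array([ 0.0335,  0.0341, -0.0401]), 'gripper_force': 0.0, 'finger_gap': 1.0013324126608019}
```

View pics/a.png

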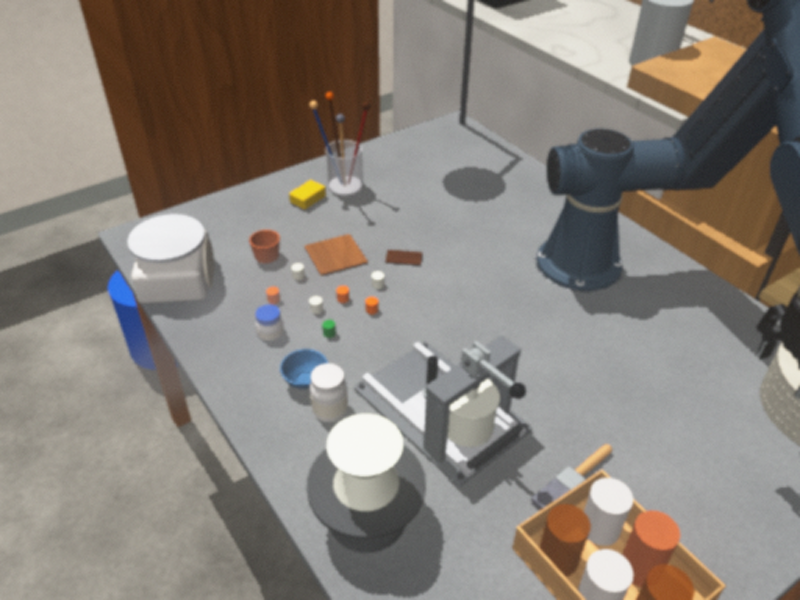

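View pics/b.png

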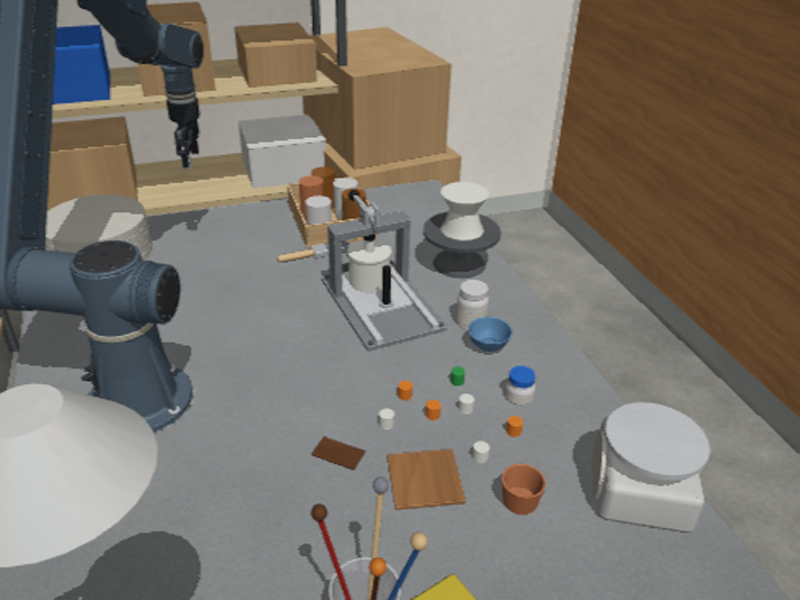

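The views show three white cylinders, at scene px (298,271), (317,304), (378,280) and side px (481,451), (467,403), (387,419), in 800-wide scale. The look-alikes are three orange cylinders at scene (274,295), (343,294), (372,304) and a green one at (329,327). The lever ball is at scene (518,390), the post top at (432,358) and the board at (336,254).

```bash
sed -i "s/    np.savez/    s['rotation']=R.from_quat(s['rotation']).as_matrix()\n    np.savez/" h.py
python3 - <<'E'
from h import *
np.set_printoptions(precision=4,suppress=True)
s=load('scene0');d=load('side0');w=load('wrist0')
for x in(s,d,w): x['rotation']=R.from_quat(x['rotation']).as_matrix()
np.savez('pics/scene0.npz',**s);np.savez('pics/side0.npz',**d)
k=.64
P={'A':((298,271),(481,451)),'B':((317,304),(467,403)),'C':((378,280),(387,419)),'ball':((518,390),(355,196)),'post':((432,358),(386,266)),'board':((336,254),(426,478)),
'archL':((520,345),(330,225)),'archR':((430,405),(405,217)),'tub':((328,373),(474,288)),'bowl':((304,368),(490,333))}
for n,(p,q) in P.items():
    print(n,*tri(s,np.array(p)*k,d,np.array(q)*k))
c=s['pixels'][:,:,::-1]
a=cv2.resize(c[155:230,150:270],(800,500),interpolation=cv2.INTER_CUBIC)
cv2.imwrite('pics/c1.png',a)
c=s['pixels'][200:310,220:350,::-1]; e=d['pixels'][110:230,195:295,::-1]
cv2.imwrite('pics/c2.png',np.hstack([cv2.resize(c,(430,364),interpolation=2),cv2.resize(e,(303,364),interpolation=2)]))
E
```

```text
A [ 0.6015 -0.3458  0.0153] 0.0006510854096180194
B [ 0.6245 -0.2177  0.0158] 0.002638266242478878
C [ 0.459  -0.212   0.0128] 0.0002133645787330929
ball [0.5492 0.3528 0.211 ] 0.0034695903734312315
post [0.5705 0.1503 0.1265] 0.004370074713461393
board [ 0.4846 -0.3656  0.0022] 0.001571450400585195
archL [0.4628 0.2624 0.1927] 0.0059216174249013135
archR [0.6624 0.2741 0.1741] 0.015471474710514074
tub [0.7462 0.0481 0.0989] 0.000872294371006951
bowl [ 0.7527 -0.0429  0.0354] 0.0009156949232108445
```

View pics/c1.png

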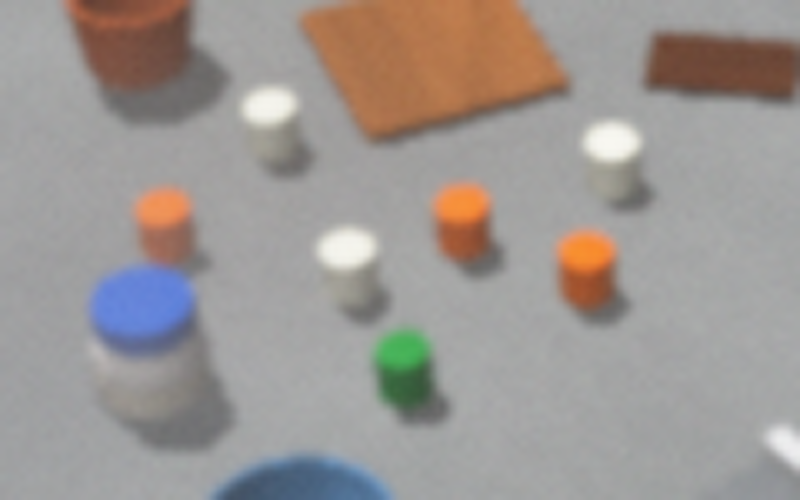

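View pics/c2.png

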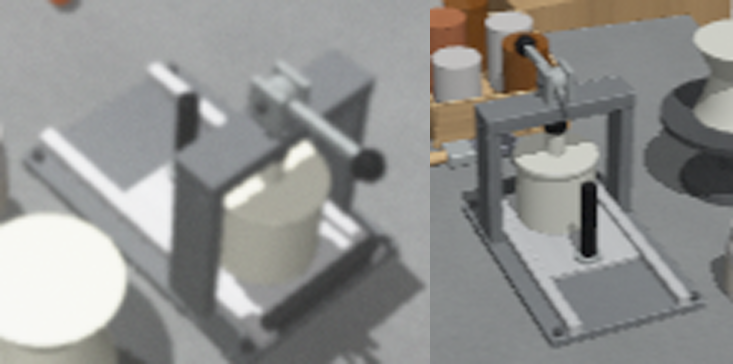

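The three whites are confirmed by colour. The mill is clear: ball at crop (368,163), rails visible. I'll get the mill's direction from the rails.

```bash
python3 - <<'E'
from h import *
np.set_printoptions(precision=4,suppress=True)
s=load('scene0');d=load('side0')
S=lambda u,v:(220+u/3.308,200+v/3.309); D=lambda u,v:(195+(u-430)/3.03,110+v/3.033)
for a,b in(((152,68),(352,240)),((40,135),(140,215))):
    p,q=[atz(s,*S(*x),.02) for x in(a,b)];print('scene rail',p,q,np.degrees(np.arctan2(*(q-p)[1::-1])))
for a,b in(((690,298),(610,195)),((572,330),(510,240))):
    p,q=[atz(d,*D(*x),.02) for x in(a,b)];print('side rail',p,q,np.degrees(np.arctan2(*(q-p)[1::-1])))
for n,a,b in(('beam TL near',(370,80),(478,108)),('beam top far front',(180,160),(634,87)),('base corner far',(28,160),(700,305)),('ball',(368,163),(526,44)),('posttop',(187,97),(589,185)),('clevis',(275,85),(557,80))):
    print(n,*tri(s,S(*a),d,D(*b)))
E
```

```text
scene rail [0.5148 0.0193 0.02  ] [0.4918 0.3008 0.02  ] 94.67137408685772
scene rail [0.6584 0.032  0.02  ] [0.6353 0.1679 0.02  ] 99.66555419968977
side rail [0.6604 0.0352 0.02  ] [0.6386 0.2747 0.02  ] 95.19448276810029
side rail [0.5092 0.017  0.02  ] [0.4869 0.2117 0.02  ] 96.54466129407794
beam TL near [0.4641 0.2651 0.1832] 0.0009015012438905675
beam top far front [0.6582 0.2506 0.1901] 0.0007710816778417888
base corner far [0.6767 0.0397 0.0025] 0.0017326195138159973
ball [0.549  0.3536 0.2139] 9.833342751087646e-06
posttop [0.5706 0.1491 0.1243] 0.00214634565241322
clevis [0.5583 0.247  0.2166] 0.0008333634473530354
```

>>> {"name": "send_rows", "arguments": {"commands": "85 0 0 -0.2 1;85 0 0 -0.2 1;85 0 0 -0.2 1;85 0 0 -0.2 1;85 0 0 -0.2 1;85 0 0 -0.2 1;85 0 0 -0.2 1;85 0 0 -0.2 1;85 0 0 -0.2 1;85 0 0 -0.2 1;85 0 0 -0.2 1;85 0 0 -0.2 1;85 0 0 -0.2 1;85 0 0 -0.2 1;85 0 0 -0.2 1;85 0 0 -0.2 1;85 0 0 -0.2 0.8", "grip_force": 30}}

```text
t: 1.57
tcp_pos: [0.1856, 0.5964, 0.3071]
tool_rot: [0.674, 0.739, -0.001, 0.0]
force: [0.1, 0.8, -0.9]
finger_gap: 0.994
gripper_force: 0.0
```

```bash
cat >> h.py <<'E'
PIV=np.array([.5586,.254]); ANG=95.5
def mill(m,off=(0,0)):  # world xy of a mill-frame point
    a=np.radians(ANG); ex=np.array([np.sin(a),-np.cos(a)]);ey=np.array([np.cos(a),np.sin(a)])
    return PIV+ex*m[0]+ey*m[1]
def go(p,ang=None):
    st=readout.sense(); T=R.from_quat(st['tool_rot']).as_matrix()
    d=T.T@(np.array(p)-st['tcp_pos'])/.02
    ya=np.degrees(np.arctan2(T[1,1],T[0,1]))
    print('t%.1f'%st['t'],'tcp',st['tcp_pos'].round(4),'y-ang %.1f'%ya,'F',st['force'].round(1),'gap %.3f gf %.1f'%(st['finger_gap'],st['gripper_force']),'-> units',d.round(2), '' if ang is None else 'spin %.2f'%(((ya-ang+90)%180-90)/4),'q6 %.2f'%st['q'][5])
E
python3 -c "
from h import *
go([.549,.3536,.27],5.5)"
```

```text
t1.6 tcp [0.1856 0.5964 0.3071] y-ang 5.3 F [ 0.1  0.8 -0.9] gap 0.994 gf 0.0 -> units [-13.77  16.97   1.86] spin -0.04 q6 1.00
```

>>> {"name": "send_rows", "arguments": {"commands": "85 -0.8 1 0 0;85 -0.8 1 0 0;85 -0.8 1 0 0;85 -0.8 1 0 0;85 -0.8 1 0 0;85 -0.8 1 0 0;85 -0.8 1 0 0;85 -0.8 1 0 0;85 -0.8 1 0 0;85 -0.8 1 0 0;85 -0.8 1 0 0;85 -0.8 1 0 0;85 -0.8 1 0 0;85 -0.8 1 0 0;85 -0.8 1 0 0;85 -0.8 1 0 0;85 -0.9 1 0 0;85 0 0 0 0;85 0 0 0 0"}}

```text
t: 3.15
tcp_pos: [0.5514, 0.3554, 0.3065]
tool_rot: [0.673, 0.739, -0.001, -0.0]
force: [-1.0, -0.4, -0.1]
finger_gap: 0.994
gripper_force: 0.0
```

```bash
python3 -c "
from h import *
go([.549,.3536,.202],5.5)
w=snap('wrist','w1')
print(proj(w,[.549,.3536,.213],True), proj(w,[*PIV,.213],True), proj(w,[.5705,.1495,.126],True))
cv2.imwrite('pics/w1v.png',cv2.resize(w['pixels'][:,:,::-1],(800,600)))"
```

```text
t3.1 tcp [0.5514 0.3554 0.3065] y-ang 5.4 F [-1.  -0.4 -0.1] gap 0.994 gf 0.0 -> units [-0.08 -0.12  5.23] spin -0.04 q6 0.31
[251.06110209 202.48778379] [251.9227067  305.42919708] [254.6395671 328.9670907]
```

View pics/w1v.png

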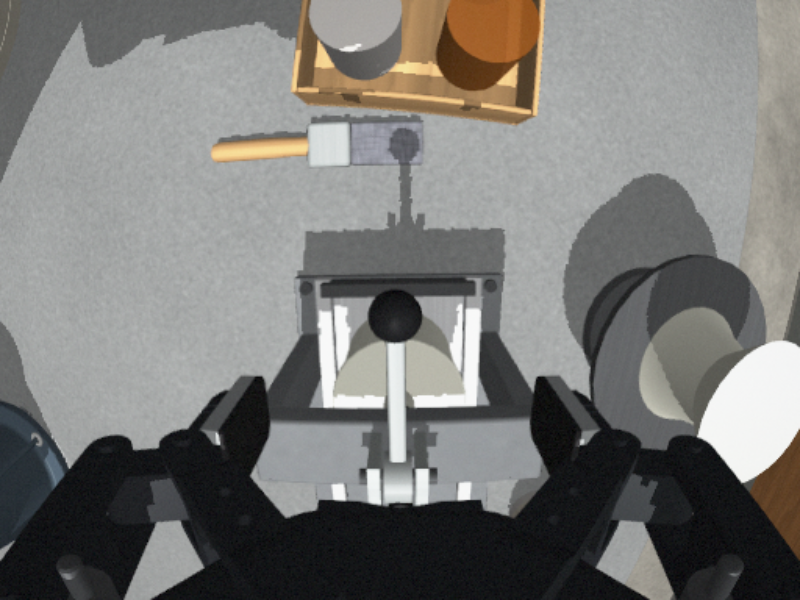

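The ball shows at (395,316), within 2 px of the prediction. I'll descend onto it and grip.

>>> {"name": "send_rows", "arguments": {"commands": "85 -0.1 -0.05 1 0;85 0 0 1 0;85 0 0 1 0;85 0 0 1 0;85 0 0 0.6 0;85 0 0 0.6 0;24 0 0 0 0;24 0 0 0 0;24 0 0 0 0;24 0 0 0 0;24 0 0 0 0;24 0 0 0 0;24 0 0 0 0;24 0 0 0 0;24 0 0 0 0"}}

```text
t: 4.45
tcp_pos: [0.5488, 0.3548, 0.2049]
tool_rot: [0.672, 0.74, -0.0, -0.001]
force: [-3.6, -0.2, 5.3]
finger_gap: 0.303
gripper_force: 29.3
```

```bash
python3 -c "
from h import *
go([*mill((0,.1)),.202],5.5)
th=np.linspace(0,1.75,31); 
print((np.diff(.1*np.cos(th))/.02).round(2).tolist());print((-np.diff(.1*np.sin(th))/.02).round(2).tolist())"
```

```text
t4.5 tcp [0.5488 0.3548 0.2049] y-ang 5.5 F [-3.6 -0.2  5.3] gap 0.303 gf 29.3 -> units [-0.06  0.    0.15] spin 0.00 q6 0.31
[-0.01, -0.03, -0.04, -0.06, -0.08, -0.09, -0.11, -0.12, -0.14, -0.15, -0.17, -0.18, -0.19, -0.21, -0.22, -0.23, -0.24, -0.25, -0.26, -0.26, -0.27, -0.28, -0.28, -0.29, -0.29, -0.29, -0.29, -0.29, -0.29, -0.29]
[-0.29, -0.29, -0.29, -0.29, -0.28, -0.28, -0.27, -0.26, -0.26, -0.25, -0.24, -0.23, -0.22, -0.21, -0.19, -0.18, -0.17, -0.15, -0.14, -0.12, -0.11, -0.09, -0.07, -0.06, -0.04, -0.02, -0.01, 0.01, 0.03, 0.04]
```

>>> {"name": "send_rows", "arguments": {"commands": "24 -0.01 0 -0.29 0;24 -0.03 0 -0.29 0;24 -0.04 0 -0.29 0;24 -0.06 0 -0.29 0;24 -0.08 0 -0.28 0;24 -0.09 0 -0.28 0;24 -0.11 0 -0.27 0;24 -0.12 0 -0.26 0;24 -0.14 0 -0.26 0;24 -0.15 0 -0.25 0;24 -0.17 0 -0.24 0;24 -0.18 0 -0.23 0;24 -0.19 0 -0.22 0;24 -0.21 0 -0.21 0;24 -0.22 0 -0.19 0;24 -0.23 0 -0.18 0"}}

```text
t: 5.78
tcp_pos: [0.5533, 0.3137, 0.2848]
tool_rot: [0.672, 0.74, -0.0, -0.0]
force: [-6.5, -1.4, -1.8]
finger_gap: 0.302
gripper_force: 29.7
```

>>> {"name": "send_rows", "arguments": {"commands": "24 -0.24 0 -0.17 0;24 -0.25 0 -0.15 0;24 -0.26 0 -0.14 0;24 -0.26 0 -0.12 0;24 -0.27 0 -0.11 0;24 -0.28 0 -0.09 0;24 -0.28 0 -0.07 0;24 -0.29 0 -0.06 0;24 -0.29 0 -0.04 0;24 -0.29 0 -0.02 0;24 -0.29 0 -0.01 0;24 -0.29 0 0.01 0;24 -0.29 0 0.03 0;24 -0.29 0 0.04 0;24 0 0 0 0;24 0 0 0 0"}}

```text
t: 7.12
tcp_pos: [0.5618, 0.2353, 0.3042]
tool_rot: [0.673, 0.74, 0.0, 0.002]
force: [-4.9, -2.8, 3.7]
finger_gap: 0.282
gripper_force: 13.5
```

```bash
python3 -c "
from h import *
go([*mill((0,-.018)),.3],5.5)"
```

```text
t7.1 tcp [0.5618 0.2353 0.3042] y-ang 5.5 F [-4.9 -2.8  3.7] gap 0.282 gf 13.5 -> units [ 0.05 -0.07  0.21] spin -0.01 q6 0.12
```

>>> {"name": "send_rows", "arguments": {"commands": "40 0 0 0 0;60 0 0 0 0;60 0 0 0 0;60 0 0 0 0;60 0 0 -1 0;60 0 0 -1 0;60 0 0 -1 0;60 0 0 0 0;50 -0.9 0 0 0;50 -0.9 0 0 0;50 -0.9 0 0 0;50 -0.9 0 0 0;50 -0.8 0 0 0"}}

```text
t: 8.2
tcp_pos: [0.5697, 0.1486, 0.3613]
tool_rot: [0.672, 0.74, -0.0, 0.0]
force: [0.5, -0.9, 0.0]
finger_gap: 0.587
gripper_force: 0.0
```

>>> {"name": "send_rows", "arguments": {"commands": "50 0 0 0 1;50 0 0 0 1;50 0 0 0 1;50 0 0 0 1;50 0 0 0 1;50 0 0 0 1;50 0 0 0 1;50 0 0 0 1;50 0 0 0 1;50 0 0 0 1;50 0 0 0 1;50 0 0 0 1;50 0 0 0 1;50 0 0 0 1;50 0 0 0 1;50 0 0 0 1;50 0 0 0 1;50 0 0 0 1;50 0 0 0 1;50 0 0 0 1"}}

```text
t: 9.87
tcp_pos: [0.5696, 0.1496, 0.3612]
tool_rot: [0.991, 0.133, 0.0, 0.0]
force: [0.1, 0.0, 0.4]
finger_gap: 0.583
gripper_force: 0.0
```

>>> {"name": "send_rows", "arguments": {"commands": "50 0 0 0.5 1;50 0 0 0.5 1;50 0 0 1 0.5;50 0 0 1 0;50 0 0 1 0;50 0 0 1 0;50 0 0 1 0;50 0 0 1 0;50 0 0 0 0;50 0 0 0 0"}}

```text
t: 10.7
tcp_pos: [0.5688, 0.1495, 0.2207]
tool_rot: [0.999, 0.048, -0.001, 0.0]
force: [0.6, -1.0, -0.2]
finger_gap: 0.584
gripper_force: 0.0
```

```bash
python3 -c "
from h import *
p=mill((0,-.105));print(p);p=[.5705,.1495]
go([*p,.1],-84.5)
w=snap('wrist','w2')
print(proj(w,[*p,.126],True), proj(w,[*PIV,.145],True), proj(w,[*mill((0,-.018)),.311],True))
cv2.imwrite('pics/w2v.png',cv2.resize(w['pixels'][:,:,::-1],(800,600)))"
```

```text
[0.5686638 0.1494834]
t10.7 tcp [0.5688 0.1495 0.2207] y-ang -84.5 F [ 0.6 -1.  -0.2] gap 0.584 gf 0.0 -> units [0.1  0.01 6.03] spin 0.00 q6 1.54
[254.40258797 200.50804664] [122.19823059 209.01321808] [ -8.27563346 360.06940926]
```

View pics/w2v.png

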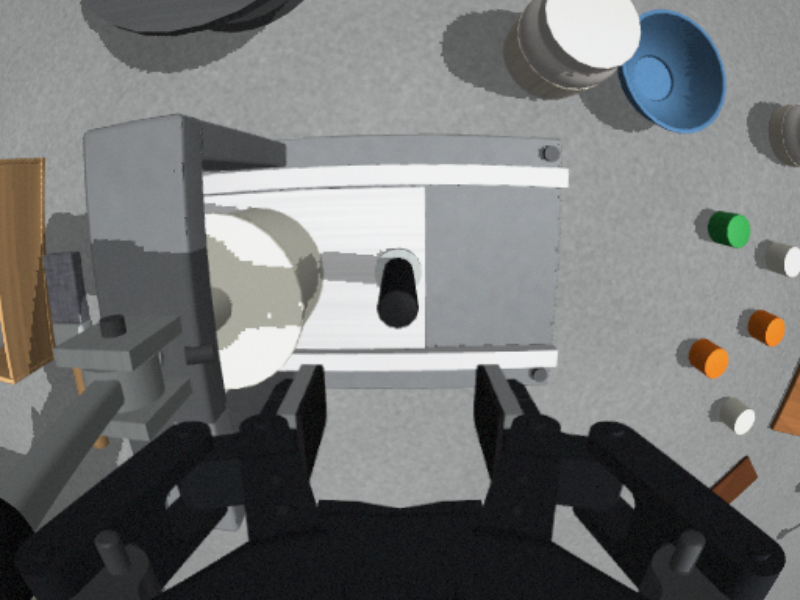

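The post top is at (398,308), 3 px from predicted, and the fingers straddle it clear of the lid. I'll descend, grip and draw.

>>> {"name": "send_rows", "arguments": {"commands": "50 0.15 0 1 0;50 0 0 1 0;50 0 0 1 0;50 0 0 1 0;50 0 0 1 0;50 0 0 1 0;50 0 0 0 0;18 0 0 0 0;18 0 0 0 0;18 0 0 0 0;18 0 0 0 0;18 0 0 0 0;18 0 0 0 0;18 0 0 0 0", "grip_force": 40}}

```text
t: 11.92
tcp_pos: [0.5741, 0.1501, 0.104]
tool_rot: [0.999, 0.048, 0.002, -0.0]
force: [-0.4, 1.2, 6.8]
finger_gap: 0.248
gripper_force: 39.6
```

>>> {"name": "send_rows", "arguments": {"commands": "18 0 0.2 0 0;18 0 0.4 0 0;18 0 0.5 0 0;18 0 0.5 0 0;18 0 0.5 0 0;18 0 0.5 0 0;18 0 0.5 0 0;18 0 0.5 0 0;18 0 0.5 0 0;18 0 0.5 0 0;18 0 0.5 0 0;18 0 0.5 0 0;18 0 0.5 0 0;18 0 0.5 0 0;18 0 0.5 0 0;18 0 0.5 0 0;18 0 0.3 0 0;18 0 0.1 0 0;18 0 0 0 0;18 0 0 0 0"}}

```text
t: 13.58
tcp_pos: [0.5912, -0.008, 0.104]
tool_rot: [0.999, 0.047, 0.004, -0.001]
force: [5.0, 7.3, 5.4]
finger_gap: 0.244
gripper_force: 40.4
```

```bash
python3 -c "
from h import *
go([*mill((0,-.265)),.1],-84.5)"
```

```text
t13.6 tcp [ 0.5912 -0.008   0.104 ] y-ang -84.6 F [5.  7.3 5.4] gap 0.244 gf 40.4 -> units [-0.37  0.06  0.2 ] spin -0.02 q6 1.27
```

>>> {"name": "send_rows", "arguments": {"commands": "18 0 0.1 0 0;18 0 0 0 0;18 0 0 0 0;50 0 0 0 0;50 0 0 0 0;50 0 0 0 0;50 0 0 -1 0;50 0 0 -1 0;50 0 0 -1 0;50 0 0 -1 0;50 0 0 -1 0;60 0 -0.9 -0.2 0;60 0 -0.9 0 0;60 0 -0.9 0 0;60 0 -0.9 0 0;60 0 -0.9 0 0;60 0 -0.8 0 0;60 0 0 0 0;60 0 0 0 0"}}

```text
t: 15.17
tcp_pos: [0.5772, 0.094, 0.2056]
tool_rot: [0.999, 0.049, -0.001, 0.0]
force: [-0.2, -0.1, 0.3]
finger_gap: 0.704
gripper_force: 0.0
```

```bash
python3 -c "
from h import *
w=snap('wrist','w3')
go([*mill((0,-.16)),.125],-84.5)
p=np.array([.5912,-.008])+.105*np.array([-.102,.995]);print(p)
print(proj(w,[*p,.145],True),proj(w,[*p,.113],True),[proj(w,[p[0]+.053*np.cos(a),p[1]+.053*np.sin(a),.113],True) for a in np.arange(4)*np.pi/2])
im=cv2.resize(w['pixels'][:,:,::-1],(800,600))
s=snap('scene','s3')['pixels'][:,:,::-1]
d=snap('side','d3')['pixels'][:,:,::-1]
cv2.imwrite('pics/w3v.png',np.hstack([w['pixels'][:,:,::-1],np.vstack([s[150:342,200:456],d[120:312,150:406]])]))"
```

```text
t15.2 tcp [0.5775 0.0934 0.2056] y-ang -84.5 F [-0.1 -0.1 -0.5] gap 0.702 gf 0.0 -> units [-0.17 -0.09  4.03] spin 0.01 q6 1.44
[0.58049  0.096475]
[250.69420493 212.04302493] [251.3748068  199.15690643] [array([258.03400254, 132.10608118]), array([185.69780567, 192.87143159]), array([245.58773113, 258.5560413 ]), array([316.71925237, 205.30043014])]
```

View pics/w3v.png

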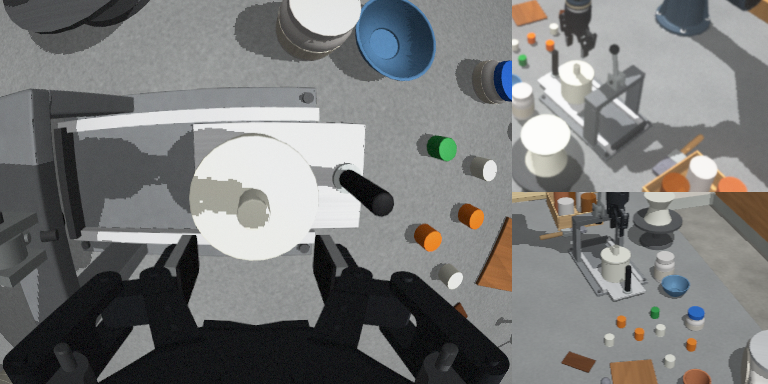

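The lid's circle is centred at wrist px (254,197), within 3 px of prediction, and the carriage is drawn out with the lever upright. I'll grasp the knob and lift.

>>> {"name": "send_rows", "arguments": {"commands": "60 0.1 -0.05 1 0;60 0 0 1 0;60 0 0 1 0;60 0 0 0.6 0;60 0 0 0.4 0;60 0 0 0 0;20 0 0 0 0;20 0 0 0 0;20 0 0 0 0;20 0 0 0 0;20 0 0 0 0;20 0 0 0 0;20 0 0 0 0", "grip_force": 45}}

```text
t: 16.4
tcp_pos: [0.5806, 0.0952, 0.1272]
tool_rot: [0.999, 0.048, 0.001, 0.0]
force: [0.1, -0.6, 5.9]
finger_gap: 0.267
gripper_force: 44.6
```

```bash
python3 -c "
from h import *
go([.4846,-.3656,.125],-84.5)"
```

```text
t16.4 tcp [0.5806 0.0952 0.1272] y-ang -84.5 F [ 0.1 -0.6  5.9] gap 0.267 gf 44.6 -> units [-6.99 22.47  0.1 ] spin 0.00 q6 1.45
```

>>> {"name": "send_rows", "arguments": {"commands": "20 0 0 -0.4 0;20 0 0 -0.8 0;20 0 0 -1 0;20 0 0 -1 0;20 0 0 -1 0;20 0 0 -0.6 0;20 -0.3 0.7 -0.2 0;20 -0.3 0.95 0 0;20 -0.3 0.95 0 0;20 -0.3 0.95 0 0;20 -0.3 0.95 0 0;20 -0.3 0.95 0 0;20 -0.3 0.95 0 0;20 -0.3 0.95 0 0;20 -0.3 0.95 0 0;20 -0.3 0.95 0 0;20 -0.3 0.95 0 0;20 -0.3 0.95 0 0;20 -0.3 0.95 0 0;20 -0.3 0.95 0 0"}}

```text
t: 18.07
tcp_pos: [0.52, -0.1729, 0.2254]
tool_rot: [0.999, 0.048, -0.001, -0.001]
force: [0.3, 0.1, -3.0]
finger_gap: 0.259
gripper_force: 44.5
```

>>> {"name": "send_rows", "arguments": {"commands": "20 -0.3 0.95 0 0;20 -0.3 0.95 0 0;20 -0.3 0.95 0 0;20 -0.3 0.95 0 0;20 -0.3 0.95 0 0;20 -0.3 0.95 0 0;20 -0.3 0.95 0 0;20 -0.3 0.95 0 0;20 -0.3 0.95 0 0;20 -0.2 0.6 0 0;20 0 0 0 0;20 0 0 0 0"}}

```text
t: 19.07
tcp_pos: [0.4804, -0.3599, 0.2254]
tool_rot: [0.999, 0.047, -0.0, -0.001]
force: [0.1, 0.8, -2.3]
finger_gap: 0.265
gripper_force: 44.5
```

```bash
python3 -c "
from h import *
go([.4846,-.3656,.032],-84.5)
w=snap('wrist','w4')
print(proj(w,[.4846,-.3656,.008],True))
k=.64;s=load('scene0');d=load('side0')
for c in [(305,243),(353,236),(368,265),(323,273)]: print(atz(s,c[0]*k,c[1]*k,.008))
for c in [(387,454),(455,449),(465,502),(394,508)]: print(atz(d,c[0]*k,c[1]*k,.008))
cv2.imwrite('pics/w4v.png',w['pixels'][:,:,::-1])"
```

```text
t19.1 tcp [ 0.4804 -0.3599  0.2254] y-ang -84.6 F [ 0.1  0.8 -2.3] gap 0.265 gf 44.5 -> units [0.19 0.32 9.67] spin -0.02 q6 0.65
[260.2670357  170.29337792]
[ 0.52943654 -0.44160648  0.008     ]
[ 0.41284416 -0.39802602  0.008     ]
[ 0.44482834 -0.27769925  0.008     ]
[ 0.55164331 -0.31331754  0.008     ]
[ 0.43324477 -0.29513176  0.008     ]
[ 0.55957187 -0.32047839  0.008     ]
[ 0.53018647 -0.44134628  0.008     ]
[ 0.40784805 -0.41730048  0.008     ]
```

View pics/w4v.png

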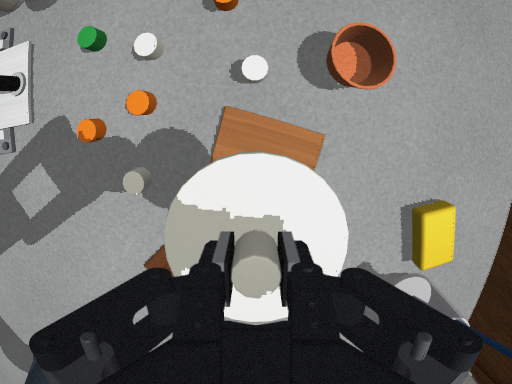

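The lid is held above the board, whose visible corner is at (270,125), and the three whites are still where they were. Lowering.

>>> {"name": "send_rows", "arguments": {"commands": "20 0.2 0.15 1 0;20 0 0 1 0;20 0 0 1 0;20 0 0 1 0;20 0 0 1 0;20 0 0 1 0;20 0 0 1 0;20 0 0 1 0;20 0 0 0.6 0;20 0 0 0.5 0;20 0 0 0.2 0;20 0 0 0.2 0;20 0 0 0.2 0;20 0 0 0 0;20 0 0 0 0"}}

```text
t: 20.37
tcp_pos: [0.4856, -0.3626, 0.0362]
tool_rot: [0.999, 0.048, 0.0, 0.0]
force: [-4.1, 5.0, 16.6]
finger_gap: 0.263
gripper_force: 46.5
```

>>> {"name": "send_rows", "arguments": {"commands": "20 0 0 -0.2 0;30 0 0 0 0;45 0 0 0 0;45 0 0 0 0;45 0 0 0 0;50 0 0 -0.5 0;50 0 0 -1 0;50 0 0 -1 0;50 0 0 -1 0", "grip_force": 30}}

```text
t: 21.12
tcp_pos: [0.4851, -0.3628, 0.1067]
tool_rot: [0.999, 0.048, -0.0, -0.0]
force: [0.2, -0.2, 0.2]
finger_gap: 0.586
gripper_force: 0.0
```

```bash
python3 -c "
from h import *
s=load('scene0');d=load('side0');k=.64
for p,q in(((372,304),(405,389)),((343,294),(433,409)),((274,295),(514,425)),((329,327),(457,376))): print(tri(s,np.array(p)*k,d,np.array(q)*k)[0].round(3))
w=snap('wrist','w5'); g=cv2.inRange(cv2.cvtColor(w['pixels'],cv2.COLOR_RGB2HSV),(0,0,175),(180,45,255))
n,_,st,c=cv2.connectedComponentsWithStats(g)
for i in range(1,n):
  if st[i,4]>60: print(st[i],c[i].round(1),atz(w,*c[i],.025,True).round(3))
go([.459,-.212,.1],-84.5)"
```

```text
[ 0.519 -0.145  0.017]
[ 0.555 -0.214  0.015]
[ 0.69  -0.301  0.015]
[ 0.638 -0.136  0.016]
[ 76   4  31  34 763] [90.7 20.3] [ 0.628 -0.217  0.025]
[ 229   28   41   39 1257] [248.8  47.2] [ 0.604 -0.348  0.025]
[  193   140   131   127 10489] [263.6 202.1] [ 0.49  -0.369  0.025]
t21.2 tcp [ 0.487  -0.3647  0.111 ] y-ang -84.5 F [ 0.4 -1.6  1.8] gap 0.582 gf 0.0 -> units [-0.66 -7.74  0.5 ] spin 0.01 q6 0.65
```

>>> {"name": "send_rows", "arguments": {"commands": "60 0 0 -0.5 0;60 -0.1 -0.9 0 0;60 -0.1 -0.9 0 0;60 -0.1 -0.9 0 0;60 -0.1 -0.9 0 0;60 -0.1 -0.9 0 0;60 -0.1 -0.9 0 0;60 -0.1 -0.9 0 0;60 0 -0.9 0 0;60 0 -0.5 0 0;60 0 0 0 0;60 0 0 0 0"}}

```text
t: 22.17
tcp_pos: [0.4568, -0.2111, 0.116]
tool_rot: [0.999, 0.049, 0.0, 0.0]
force: [0.0, -0.5, 0.0]
finger_gap: 0.703
gripper_force: 0.0
```

```bash
python3 -c "
from h import *
go([.459,-.212,.012],-84.5)
w=snap('wrist','w6');print(proj(w,[.459,-.212,.03],True))
g=cv2.inRange(cv2.cvtColor(w['pixels'],cv2.COLOR_RGB2HSV),(0,0,165),(180,45,255))
n,_,st,c=cv2.connectedComponentsWithStats(g)
for i in range(1,n):
  if st[i,4]>60: print(st[i],c[i].round(1),atz(w,*c[i],.03,True).round(3))
cv2.imwrite('pics/w6v.png',w['pixels'][:,:,::-1])"
```

```text
t22.2 tcp [ 0.4568 -0.2111  0.116 ] y-ang -84.4 F [ 0.  -0.5  0. ] gap 0.703 gf 0.0 -> units [0.1  0.05 5.2 ] spin 0.02 q6 0.82
[255.55570845 203.46815371]
[   0    0   68  116 4921] [35.6 59.5] [ 0.572 -0.004  0.03 ]
[271   0  33   8 190] [287.1   2.8] [ 0.616 -0.22   0.03 ]
[421  36  28  33 704] [434.2  52.1] [ 0.602 -0.346  0.03 ]
[  0 113  20  19 277] [  9.2 122. ] [0.515 0.029 0.03 ]
[ 377  130   94  113 7545] [423.3 186.2] [ 0.488 -0.353  0.03 ]
[ 240  183   37   37 1065] [257.8 201.3] [ 0.461 -0.214  0.03 ]
[491 302  21  41 495] [502.  325.6] [ 0.317 -0.559  0.03 ]
```

View pics/w6v.png

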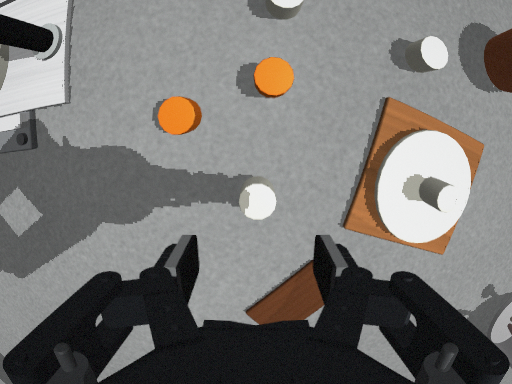

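C is at px (258,201), i.e. (.461,-.214). The lid sits on the board. Grasping C.

>>> {"name": "send_rows", "arguments": {"commands": "60 0.2 0.15 1 0;60 0 0 1 0;60 0 0 1 0;60 0 0 1 0;60 0 0 0.7 0;60 0 0 0.4 0;60 0 0 0 0;25 0 0 0 0;25 0 0 0 0;25 0 0 0 0;25 0 0 0 0;25 0 0 0 0;25 0 0 -0.5 0;25 0 0 -1 0;25 0 0 -1 0;25 0 0 -1 0;25 0 0 -1 0;25 0 0 -1 0;25 0 0 -1 0;25 0 0 -1 0"}}

```text
t: 23.88
tcp_pos: [0.4603, -0.2131, 0.1656]
tool_rot: [0.999, 0.048, -0.0, -0.0]
force: [0.8, -0.8, -0.9]
finger_gap: 0.339
gripper_force: 29.8
```

>>> {"name": "send_rows", "arguments": {"commands": "25 0 0 -1 0;25 0 0 -0.5 0;25 0 0 0 0"}}

```text
t: 24.13
tcp_pos: [0.4618, -0.2141, 0.197]
tool_rot: [0.999, 0.048, 0.002, 0.002]
force: [0.6, 0.1, -1.2]
finger_gap: 0.339
gripper_force: 29.8
```

```bash
python3 -c "
from h import *
go([.5926,.096,.08],-84.5)"
```

```text
t24.1 tcp [ 0.4618 -0.2141  0.197 ] y-ang -84.5 F [ 0.6  0.1 -1.2] gap 0.339 gf 29.8 -> units [  7.98 -14.83   5.82] spin 0.01 q6 0.82
```

>>> {"name": "send_rows", "arguments": {"commands": "25 0.5 -0.93 0 0;25 0.5 -0.93 0 0;25 0.5 -0.93 0 0;25 0.5 -0.93 0 0;25 0.5 -0.93 0 0;25 0.5 -0.93 0 0;25 0.5 -0.93 0 0;25 0.5 -0.93 0 0;25 0.5 -0.93 0 0;25 0.5 -0.93 0 0;25 0.5 -0.93 0 0;25 0.5 -0.93 0 0;25 0.5 -0.93 0 0;25 0.5 -0.93 0 0;25 0.5 -0.93 0 0;25 0.5 -0.9 0 0;25 0 0 0 0;25 0 0 0 0"}}

```text
t: 25.63
tcp_pos: [0.5907, 0.0983, 0.193]
tool_rot: [0.999, 0.049, -0.001, 0.0]
force: [-0.4, -0.5, -1.1]
finger_gap: 0.336
gripper_force: 29.8
```

```bash
python3 -c "
from h import *
go([.5926,.096,.08],-84.5)
w=snap('wrist','w7')
cv2.imwrite('pics/w7v.png',w['pixels'][:,:,::-1])"
```

```text
t25.6 tcp [0.5907 0.0983 0.193 ] y-ang -84.4 F [-0.4 -0.5 -1.1] gap 0.336 gf 29.8 -> units [0.09 0.12 5.65] spin 0.03 q6 1.45
```

View pics/w7v.png

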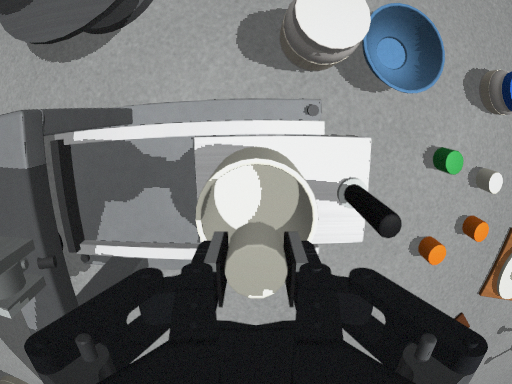

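The rim spans columns 197–318, centred on the held slug. Lowering into the jar and releasing.

>>> {"name": "send_rows", "arguments": {"commands": "25 0.05 0.1 1 0;25 0 0 1 0;25 0 0 1 0;25 0 0 1 0;25 0 0 0.8 0;25 0 0 0.8 0;25 0 0 0 0;25 0 0 0 0"}}

```text
t: 26.35
tcp_pos: [0.5915, 0.0945, 0.0811]
tool_rot: [0.999, 0.047, -0.002, -0.0]
force: [-0.7, -0.0, -0.6]
finger_gap: 0.336
gripper_force: 29.8
```

>>> {"name": "send_rows", "arguments": {"commands": "38 0 0 0 0;38 0 0 0 0;38 0 0 0 0;38 0 0 0 0;38 0 0 -1 0;38 0 0 -1 0;38 0 0 -1 0;38 0 0 -1 0;38 0 0 -1 0;38 0 0 -0.9 0"}}

```text
t: 27.18
tcp_pos: [0.5929, 0.0956, 0.2019]
tool_rot: [0.999, 0.048, 0.001, 0.0]
force: [0.8, -0.0, 0.4]
finger_gap: 0.446
gripper_force: 0.0
```

```bash
python3 -c "
from h import *
go([.6255,-.217,.1],-84.5)
d=snap('side','d8')
g=cv2.inRange(cv2.cvtColor(d['pixels'],cv2.COLOR_RGB2HSV),(0,0,165),(180,45,255))
for p in((.6015,-.3458),(.6245,-.2177)): 
  u,v=proj(d,[*p,.02]).astype(int); m=g[v-14:v+15,u-14:u+15]; y,x=np.nonzero(m); print(len(x),u,v,u-14+x.mean(),v-14+y.mean(),atz(d,u-14+x.mean(),v-14+y.mean(),.022))"
```

```text
t27.2 tcp [0.5929 0.0956 0.2019] y-ang -84.5 F [ 0.8 -0.   0.4] gap 0.446 gf 0.0 -> units [ 0.11 15.71  5.1 ] spin 0.01 q6 1.45
89 308 287 316.17977528089887 295.0 [ 0.61132511 -0.38067248  0.022     ]
84 298 256 298.64285714285717 257.1904761904762 [ 0.62326605 -0.22103461  0.022     ]
```

>>> {"name": "send_rows", "arguments": {"commands": "60 0 0.98 0 0;60 0 0.98 0 0;60 0 0.98 0 0;60 0 0.98 0 0;60 0 0.98 0 0;60 0 0.98 0 0;60 0 0.98 0 0;60 0 0.98 0 0;60 0 0.98 0 0;60 0 0.98 0 0;60 0 0.98 0 0;60 0 0.98 0.4 0;60 0 0.98 0.8 0;60 0 0.98 1 0;60 0 0.98 1 0;60 0 0.98 1 0;60 0 0 0 0;60 0 0 0 0"}}

```text
t: 28.73
tcp_pos: [0.6219, -0.217, 0.1146]
tool_rot: [0.999, 0.047, -0.001, -0.001]
force: [0.1, -0.4, -0.5]
finger_gap: 0.702
gripper_force: 0.0
```

```bash
cat >> h.py <<'E'
def whites(f):
    w=snap('wrist',f); g=cv2.inRange(cv2.cvtColor(w['pixels'],cv2.COLOR_RGB2HSV),(0,0,165),(180,45,255))
    n,_,st,c=cv2.connectedComponentsWithStats(g)
    for i in range(1,n):
        if 150<st[i,4]<2500: print(st[i],c[i].round(1),atz(w,*c[i],.03,True).round(4))
E
python3 -c "
from h import *
go([.6245,-.2178,.012],-84.5)
whites('w9')"
```

```text
t28.7 tcp [ 0.6219 -0.217   0.1146] y-ang -84.6 F [ 0.1 -0.4 -0.5] gap 0.702 gf 0.0 -> units [0.14 0.06 5.13] spin -0.03 q6 0.97
[277  46  34  34 187] [297.7  61.8] [ 0.7337 -0.238   0.03  ]
[132  91  28  21 178] [147.2 102.7] [ 0.6952 -0.1287  0.03  ]
[327 160  47  28 450] [348.9 172.9] [ 0.6555 -0.287   0.03  ]
[ 111  202  114   68 1336] [167.1 226. ] [ 0.5981 -0.148   0.03  ]
[422 216  26  31 594] [434.6 231. ] [ 0.6129 -0.3817  0.03  ]
[  8 228  36  36 474] [ 24.6 246. ] [0.5533 0.0175 0.03  ]
[199 258  31  45 312] [211.6 278.5] [ 0.5536 -0.1866  0.03  ]
[357 324  22  37 409] [367.3 340.3] [ 0.4872 -0.3467  0.03  ]
[379 348  19  16 204] [387.8 356. ] [ 0.4601 -0.3813  0.03  ]
```

```bash
python3 -c "
from h import *
cv2.imwrite('pics/w9v.png',load('w9')['pixels'][:,:,::-1])"
```

```text
(no output)
```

View pics/w9v.png

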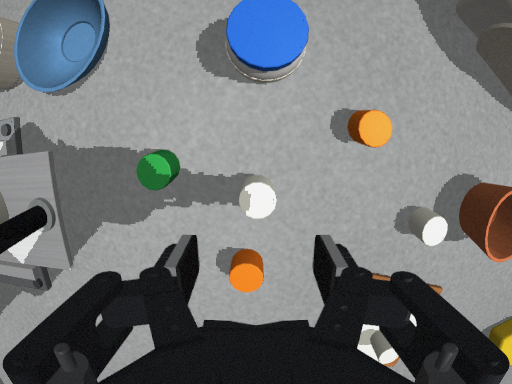

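B at px (258,201). A was knocked and is now at px (434,231), close to the mug. Grasping B.

>>> {"name": "send_rows", "arguments": {"commands": "60 0.2 0.13 1 0;60 0 0 1 0;60 0 0 1 0;60 0 0 1 0;60 0 0 0.7 0;60 0 0 0.4 0;60 0 0 0 0;25 0 0 0 0;25 0 0 0 0;25 0 0 0 0;25 0 0 0 0;25 0 0 0 0;25 0 0 -0.5 0;25 0 0 -1 0;25 0 0 -1 0;25 0 0 -1 0;25 0 0 -1 0;25 0 0 -1 0;25 0 0 -1 0;25 0 0 -1 0"}}

```text
t: 30.45
tcp_pos: [0.6264, -0.2187, 0.1651]
tool_rot: [0.999, 0.048, -0.0, -0.0]
force: [0.5, 0.1, -0.7]
finger_gap: 0.341
gripper_force: 29.7
```

>>> {"name": "send_rows", "arguments": {"commands": "25 0 0 -1 0;25 0 0 -0.5 0;25 0 0 0 0"}}

```text
t: 30.7
tcp_pos: [0.6283, -0.2197, 0.1971]
tool_rot: [0.999, 0.048, 0.002, 0.002]
force: [-0.4, 0.5, -0.5]
finger_gap: 0.338
gripper_force: 29.7
```

```bash
python3 -c "
from h import *
go([.5680,.0945,.08],-84.5)"
```

```text
t30.7 tcp [ 0.6283 -0.2197  0.1971] y-ang -84.5 F [-0.4  0.5 -0.5] gap 0.338 gf 29.7 -> units [ -1.52 -15.94   5.79] spin 0.00 q6 0.97
```

>>> {"name": "send_rows", "arguments": {"commands": "25 -0.09 -0.94 0 0;25 -0.09 -0.94 0 0;25 -0.09 -0.94 0 0;25 -0.09 -0.94 0 0;25 -0.09 -0.94 0 0;25 -0.09 -0.94 0 0;25 -0.09 -0.94 0 0;25 -0.09 -0.94 0 0;25 -0.09 -0.94 0 0;25 -0.09 -0.94 0 0;25 -0.09 -0.94 0 0;25 -0.09 -0.94 0 0;25 -0.09 -0.94 0 0;25 -0.09 -0.94 0 0;25 -0.09 -0.94 0 0;25 -0.09 -0.94 0 0;25 -0.09 -0.94 0 0;25 0 0 0 0;25 0 0 0 0"}}

```text
t: 32.28
tcp_pos: [0.5647, 0.0981, 0.1935]
tool_rot: [0.999, 0.05, -0.001, 0.0]
force: [1.0, -0.7, -0.8]
finger_gap: 0.338
gripper_force: 29.8
```

```bash
python3 -c "
from h import *
go([.5680,.0945,.08],-84.5)"
```

```text
t32.3 tcp [0.5647 0.0981 0.1935] y-ang -84.3 F [ 1.  -0.7 -0.8] gap 0.338 gf 29.8 -> units [0.15 0.2  5.68] spin 0.05 q6 1.45
```

>>> {"name": "send_rows", "arguments": {"commands": "25 0.15 0.15 1 0;25 0 0 1 0;25 0 0 1 0;25 0 0 1 0;25 0 0 0.8 0;25 0 0 0.8 0;25 0 0 0 0;38 0 0 0 0;38 0 0 0 0;38 0 0 0 0;38 0 0 0 0;38 0 0 -1 0;38 0 0 -1 0;38 0 0 -1 0;38 0 0 -1 0;38 0 0 -1 0;38 0 0 -0.9 0"}}

```text
t: 33.7
tcp_pos: [0.5696, 0.0937, 0.2023]
tool_rot: [0.999, 0.048, 0.001, 0.0]
force: [0.7, 0.1, -0.4]
finger_gap: 0.446
gripper_force: 0.0
```

```bash
python3 -c "
from h import *
go([.6,-.372,.12],-84.5)
w=snap('wrist','w10')
v=cv2.resize(w['pixels'][100:300,150:370,::-1],(600,545));s=snap('side','d10');
cv2.imwrite('pics/w10v.png',v)
mug=tri(load('scene0'),np.array((265,240))*.64,load('side0'),np.array((522,480))*.64);print(mug)
g=cv2.inRange(cv2.cvtColor(s['pixels'],cv2.COLOR_RGB2HSV),(0,0,165),(180,45,255))[280:305,295:325];y,x=np.nonzero(g);print(len(x),atz(s,295+x.mean(),280+y.mean(),.02))"
```

```text
t33.7 tcp [0.5696 0.0937 0.2023] y-ang -84.5 F [ 0.7  0.1 -0.4] gap 0.446 gf 0.0 -> units [-0.73 23.32  4.12] spin 0.00 q6 1.44
(array([ 0.62786081, -0.45772734,  0.04967406]), np.float64(0.002280493114888197))
99 [ 0.61095959 -0.38195246  0.02      ]
```

View pics/w10v.png

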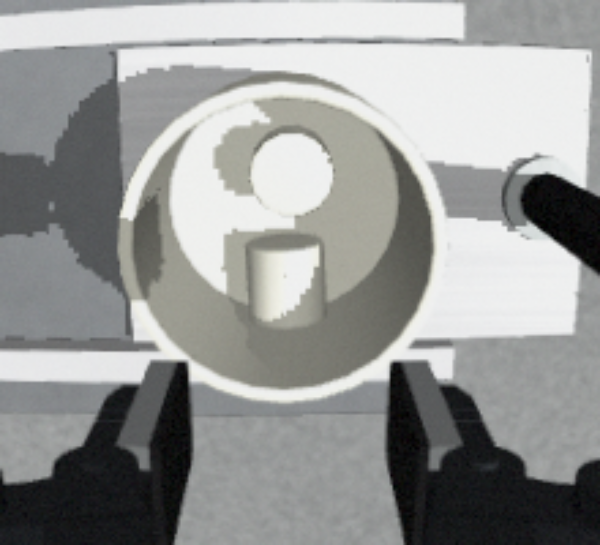

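Both cylinders are in the jar, one standing at (290,170) and one lying at (285,280). Now to A, turning the gripper 90° to stay clear of the mug.

>>> {"name": "send_rows", "arguments": {"commands": "60 0 0.98 0 0;60 0 0.98 0 0;60 0 0.98 0 0;60 0 0.98 0 0;60 0 0.98 0 0;60 0 0.98 0 0;60 0 0.98 0 0;60 0 0.98 0 0;60 0 0.98 0 0;60 0 0.98 0 0;60 0 0.98 0 0;60 0 0.98 0 0;60 0 0.98 0 0;60 0 0.98 0 0;60 0 0.98 0 0;60 0 0.98 0 0;60 0 0.98 0 0;60 0 0.98 0 0;60 0 0.98 0 0;60 0 0.98 0 0"}}

```text
t: 35.47
tcp_pos: [0.6066, -0.2976, 0.1994]
tool_rot: [0.999, 0.048, -0.0, -0.0]
force: [0.8, 0.7, 0.7]
finger_gap: 0.703
gripper_force: 0.0
```

>>> {"name": "send_rows", "arguments": {"commands": "60 0 0.98 0 0;60 -0.1 0.98 0 0;60 0 0.98 0 0;60 0 0.9 0 0;60 0 0 0 -1;60 0 0 0 -1;60 0 0 0 -1;60 0 0 0 -1;60 0 0 0 -1;60 0 0 0 -1;60 0 0 0 -1;60 0 0 0 -1;60 0 0 0 -1;60 0 0 0 -1;60 0 0 0 -1;60 0 0 0 -1;60 0 0 0 -1;60 0 0 0 -1;60 0 0 0 -1;60 0 0 0 -1"}}

```text
t: 37.13
tcp_pos: [0.6119, -0.3733, 0.1992]
tool_rot: [0.821, 0.571, -0.0, -0.0]
force: [-0.6, 0.4, -0.0]
finger_gap: 0.701
gripper_force: 0.0
```

>>> {"name": "send_rows", "arguments": {"commands": "60 0 0 0.5 -1;60 0 0 0.8 -1;60 0 0 0.8 -1;60 0 0 0.8 -1;60 0 0 0.5 -1;60 0 0 0.5 -1;60 0 0 0 -0.5;60 0 0 0 0;60 0 0 0 0"}}

```text
t: 37.88
tcp_pos: [0.612, -0.3734, 0.1214]
tool_rot: [0.673, 0.74, -0.0, -0.0]
force: [0.6, 0.9, 0.2]
finger_gap: 0.701
gripper_force: 0.0
```

```bash
python3 -c "
from h import *
go([.612,-.382,.012],5.5)
whites('w11');w=load('w11');print(proj(w,[.612,-.382,.03],True))"
```

```text
t37.9 tcp [ 0.612  -0.3734  0.1214] y-ang 5.4 F [0.6 0.9 0.2] gap 0.701 gf 0.0 -> units [-0.43 -0.04  5.47] spin -0.01 q6 -0.80
[416  49  33  22 191] [431.2  61.9] [ 0.7489 -0.2381  0.03  ]
[236 195  36  35 985] [253.2 212.3] [ 0.6122 -0.3825  0.03  ]
[  8 311  31  24 469] [ 20.9 322.2] [ 0.3236 -0.5685  0.03  ]
[489 323  23  61 594] [504.7 348.5] [ 1.0142 -0.5726  0.03  ]
[252.96185337 211.69734197]
```

>>> {"name": "send_rows", "arguments": {"commands": "60 -0.45 0 1 0;60 0 0 1 0;60 0 0 1 0;60 0 0 1 0;60 0 0 0.8 0;60 0 0 0.6 0;60 0 0 0 0;25 0 0 0 0;25 0 0 0 0;25 0 0 0 0;25 0 0 0 0;25 0 0 0 0;25 0 0 -0.5 0;25 0 0 -1 0;25 0 0 -1 0;25 0 0 -1 0;25 0 0 -1 0;25 0 0 -1 0;25 0 0 -1 0;25 0 0 -1 0"}}

```text
t: 39.6
tcp_pos: [0.6128, -0.3818, 0.1655]
tool_rot: [0.672, 0.74, 0.0, -0.0]
force: [-0.3, -0.7, -1.2]
finger_gap: 0.343
gripper_force: 29.8
```

>>> {"name": "send_rows", "arguments": {"commands": "25 0 0 -1 0;25 0 0 -0.5 0;25 0 0 0 0"}}

```text
t: 39.85
tcp_pos: [0.6144, -0.3832, 0.1978]
tool_rot: [0.672, 0.74, 0.0, 0.003]
force: [0.2, -0.6, -0.6]
finger_gap: 0.338
gripper_force: 29.8
```

```bash
python3 -c "
from h import *
go([.582,.0845,.085],5.5)"
```

```text
t39.9 tcp [ 0.6144 -0.3832  0.1978] y-ang 5.5 F [ 0.2 -0.6 -0.6] gap 0.338 gf 29.8 -> units [23.46  0.61  5.53] spin 0.00 q6 -0.81
```

>>> {"name": "send_rows", "arguments": {"commands": "25 0.98 0 0 0;25 0.98 0 0 0;25 0.98 0 0 0;25 0.98 0 0 0;25 0.98 0 0 0;25 0.98 0 0 0;25 0.98 0 0 0;25 0.98 0 0 0;25 0.98 0 0 0;25 0.98 0 0 0;25 0.98 0 0 0;25 0.98 0 0 0;25 0.98 0.2 0 0;25 0.98 0 0 0;25 0.98 0.2 0 0;25 0.98 0 0 0;25 0.98 0.2 0 0;25 0.98 0 0 0;25 0.98 0 0 0;25 0.98 0 0 0"}}

```text
t: 41.52
tcp_pos: [0.5865, 0.0105, 0.1931]
tool_rot: [0.672, 0.74, -0.0, -0.001]
force: [0.6, -0.0, -0.1]
finger_gap: 0.339
gripper_force: 29.8
```

>>> {"name": "send_rows", "arguments": {"commands": "25 0.98 0 0 0;25 0.98 0 0 0;25 0.98 0 0 0;25 0.6 0 0 0;25 0 0 0 0;25 0 0 0 0"}}

```text
t: 42.02
tcp_pos: [0.5802, 0.0799, 0.1935]
tool_rot: [0.672, 0.741, -0.0, -0.0]
force: [-0.1, -0.4, -0.7]
finger_gap: 0.342
gripper_force: 29.8
```

```bash
python3 -c "
from h import *
go([.582,.0845,.085],5.5)"
```

```text
t42.0 tcp [0.5802 0.0799 0.1935] y-ang 5.6 F [-0.1 -0.4 -0.7] gap 0.342 gf 29.8 -> units [0.22 0.11 5.43] spin 0.02 q6 -0.15
```

>>> {"name": "send_rows", "arguments": {"commands": "25 0.2 0.1 1 0;25 0 0 1 0;25 0 0 1 0;25 0 0 1 0;25 0 0 0.8 0;25 0 0 0.6 0;25 0 0 0 0;38 0 0 0 0;38 0 0 0 0;38 0 0 0 0;38 0 0 0 0;38 0 0 -1 0;38 0 0 -1 0;38 0 0 -1 0;38 0 0 -1 0;38 0 0 -1 0;38 0 0 -0.9 0;38 0 0 0 0"}}

```text
t: 43.52
tcp_pos: [0.585, 0.0839, 0.2088]
tool_rot: [0.672, 0.74, 0.003, 0.004]
force: [-0.0, -0.5, -0.3]
finger_gap: 0.448
gripper_force: 0.0
```

```bash
python3 -c "
from h import *
go([.4856,-.3626,.042],5.5)
w=snap('wrist','w12');s=snap('side','d12')
v=cv2.resize(w['pixels'][90:310,140:380,::-1],(400,367));u=cv2.resize(s['pixels'][200:384,180:380,::-1],(399,367))
cv2.imwrite('pics/w12v.png',np.hstack([v,u]))"
```

```text
t43.5 tcp [0.585  0.0839 0.2088] y-ang 5.5 F [-0.  -0.5 -0.3] gap 0.448 gf 0.0 -> units [-21.73  -7.18   8.3 ] spin 0.01 q6 -0.14
```

View pics/w12v.png

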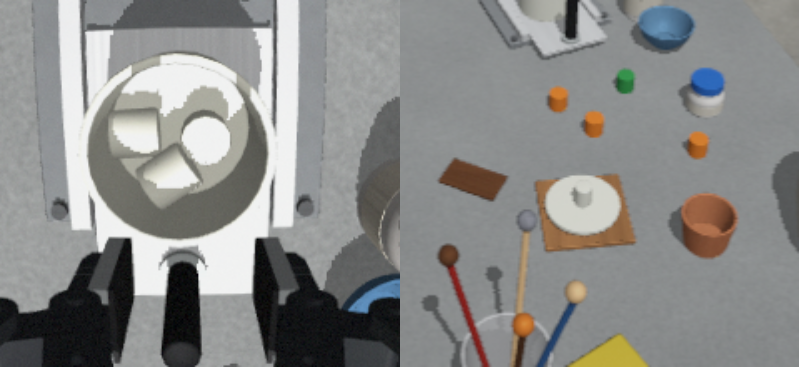

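All three cylinders are in the jar and none is left on the table. The lid sits on the board at crop (584,203). Fetching the lid.

>>> {"name": "send_rows", "arguments": {"commands": "50 -0.98 -0.33 0 0;50 -0.98 -0.33 0 0;50 -0.98 -0.33 0 0;50 -0.98 -0.33 0 0;50 -0.98 -0.33 0 0;50 -0.98 -0.33 0 0;50 -0.98 -0.33 0 0;50 -0.98 -0.33 0 0;50 -0.98 -0.33 0 0;50 -0.98 -0.33 0 0;50 -0.98 -0.33 0 0;50 -0.98 -0.33 0 0;50 -0.98 -0.33 0 0;50 -0.98 -0.33 0 0;50 -0.98 -0.33 0 0;50 -0.98 -0.33 0 0;50 -0.98 -0.33 0 0;50 -0.98 -0.33 0 0;50 -0.98 -0.33 0 0;50 -0.98 -0.33 0 0"}}

```text
t: 45.28
tcp_pos: [0.4874, -0.3193, 0.2024]
tool_rot: [0.672, 0.74, 0.0, -0.001]
force: [-0.6, -0.1, -1.0]
finger_gap: 0.587
gripper_force: 0.0
```

>>> {"name": "send_rows", "arguments": {"commands": "50 -0.98 -0.33 0 0;50 -0.98 -0.25 0.5 0;50 -0.1 0 1 0;50 0 0 1 0;50 0 0 0.5 0;50 0 0 0 0;50 0 0 0 0"}}

```text
t: 45.87
tcp_pos: [0.4804, -0.3604, 0.1428]
tool_rot: [0.672, 0.74, 0.0, -0.001]
force: [0.2, 0.6, 0.5]
finger_gap: 0.581
gripper_force: 0.0
```

```bash
python3 -c "
from h import *
go([.4856,-.3626,.036],5.5)
w=snap('wrist','w13');g=cv2.inRange(cv2.cvtColor(w['pixels'],cv2.COLOR_RGB2HSV),(0,0,150),(180,45,255))
n,l,st,c=cv2.connectedComponentsWithStats(g)
for i in range(1,n):
  if st[i,4]>3000: print(st[i],c[i])
print(proj(w,[.4856,-.3626,.054],True),[proj(w,[.4856+.053*np.cos(a),-.3626+.053*np.sin(a),.022],True).round(0) for a in np.radians([5.5,95.5,185.5])])"
```

```text
t45.9 tcp [ 0.4804 -0.3604  0.1428] y-ang 5.5 F [0.2 0.6 0.5] gap 0.581 gf 0.0 -> units [-0.15  0.26  5.34] spin 0.01 q6 -0.93
[    0     0   221   318 30970] [116.33748789 161.73435583]
[  234     0   278   302 31006] [394.68541573 141.12362123]
[ 200  138  116  113 9956] [257.95560466 194.08145842]
[ 199  244  114   81 6480] [252.69691358 288.86095679]
[260.53942947 205.80084315] [array([319., 195.]), array([260., 135.]), array([201., 195.])]
```

>>> {"name": "send_rows", "arguments": {"commands": "50 -0.2 0.2 1 0;50 0 0 1 0;50 0 0 1 0;50 0 0 1 0;50 0 0 0.8 0;50 0 0 0.5 0;50 0 0 0 0;50 0 0 0 0;20 0 0 0 0;20 0 0 0 0;20 0 0 0 0;20 0 0 0 0;20 0 0 0 0;20 0 0 0 0;20 0 0 0 0", "grip_force": 45}}

```text
t: 47.17
tcp_pos: [0.4857, -0.3654, 0.0396]
tool_rot: [0.672, 0.74, -0.0, 0.001]
force: [-2.1, 0.5, 6.5]
finger_gap: 0.265
gripper_force: 44.3
```

```bash
python3 -c "
from h import *
go([.5806,.0952,.125],5.5)"
```

```text
t47.2 tcp [ 0.4857 -0.3654  0.0396] y-ang 5.5 F [-2.1  0.5  6.5] gap 0.265 gf 44.3 -> units [22.46  6.95 -4.31] spin 0.01 q6 -0.92
```

>>> {"name": "send_rows", "arguments": {"commands": "20 0 0 -0.4 0;20 0 0 -0.8 0;20 0 0 -1 0;20 0 0 -1 0;20 0 0 -1 0;20 0 0 -1 0;20 0 0 -1 0;20 0 0 -1 0;20 0 0 -1 0;20 0 0 -1 0;20 0 0 -0.3 0;20 0.8 0.25 0 0;20 0.95 0.29 0 0;20 0.95 0.29 0 0;20 0.95 0.29 0 0;20 0.95 0.29 0 0;20 0.95 0.29 0 0;20 0.95 0.29 0 0;20 0.95 0.29 0 0;20 0.95 0.29 0 0"}}

```text
t: 48.83
tcp_pos: [0.5192, -0.19, 0.2263]
tool_rot: [0.672, 0.74, -0.0, -0.002]
force: [0.0, -0.6, -3.0]
finger_gap: 0.262
gripper_force: 44.5
```

>>> {"name": "send_rows", "arguments": {"commands": "20 0.95 0.29 0 0;20 0.95 0.29 0 0;20 0.95 0.29 0 0;20 0.95 0.29 0 0;20 0.95 0.29 0 0;20 0.95 0.29 0 0;20 0.95 0.29 0 0;20 0.95 0.29 0 0;20 0.95 0.29 0 0;20 0.95 0.29 0 0;20 0.95 0.29 0 0;20 0.95 0.29 0 0;20 0.95 0.29 0 0;20 0.95 0.29 0 0;20 0.7 0.25 0 0;20 0 0 0 0;20 0 0 0 0;20 0 0 0 0"}}

```text
t: 50.33
tcp_pos: [0.5779, 0.0944, 0.2268]
tool_rot: [0.672, 0.74, -0.001, -0.001]
force: [-0.9, -0.8, -3.3]
finger_gap: 0.263
gripper_force: 44.4
```

```bash
python3 -c "
from h import *
go([.5806,.0952,.131],5.5)"
```

```text
t50.3 tcp [0.5779 0.0944 0.2268] y-ang 5.5 F [-0.9 -0.8 -3.3] gap 0.263 gf 44.4 -> units [0.03 0.15 4.79] spin 0.01 q6 -0.12
```

>>> {"name": "send_rows", "arguments": {"commands": "20 0.03 0.15 0.8 0;20 0 0 0.8 0;20 0 0 0.8 0;20 0 0 0.8 0;20 0 0 0.4 0;20 0 0 0.4 0;20 0 0 0.2 0;20 0 0 0.2 0;20 0 0 0.2 0;20 0 0 0.2 0;20 0 0 0 0;20 0 0 0 0"}}

```text
t: 51.33
tcp_pos: [0.5822, 0.0951, 0.1352]
tool_rot: [0.672, 0.74, 0.0, 0.001]
force: [-6.4, -2.0, 12.5]
finger_gap: 0.266
gripper_force: 47.3
```

```bash
python3 -c "
from h import *
go([.5806,.0952,.131],5.5)
"
```

```text
t51.3 tcp [0.5822 0.0951 0.1352] y-ang 5.5 F [-6.4 -2.  12.5] gap 0.266 gf 47.3 -> units [ 0.01 -0.08  0.21] spin 0.01 q6 -0.12
```

>>> {"name": "send_rows", "arguments": {"commands": "20 0 -0.1 0 0;20 0 -0.1 0 0;20 0 0 0 0;20 0 0 0 0"}}

```text
t: 51.67
tcp_pos: [0.5815, 0.0949, 0.1349]
tool_rot: [0.672, 0.74, 0.003, 0.003]
force: [0.5, 0.2, 9.3]
finger_gap: 0.262
gripper_force: 46.8
```

```bash
python3 -c "
from h import *
go([.5806,.0952,.131],5.5)
w=snap('wrist','w14');s=snap('side','d14');c=snap('scene','s14')
f=lambda im,x,y:cv2.resize(im['pixels'][y:y+90,x:x+90,::-1],(380,380),interpolation=2)
u=proj(s,[.5806,.095,.11]).astype(int);v=proj(c,[.5806,.095,.11]).astype(int)
cv2.imwrite('pics/w14v.png',np.hstack([f(s,u[0]-45,u[1]-45),f(c,v[0]-45,v[1]-45)]))"
```

```text
t51.7 tcp [0.5815 0.0949 0.1349] y-ang 5.5 F [0.5 0.2 9.3] gap 0.262 gf 46.8 -> units [ 0.02 -0.04  0.19] spin 0.00 q6 -0.12
```

View pics/w14v.png

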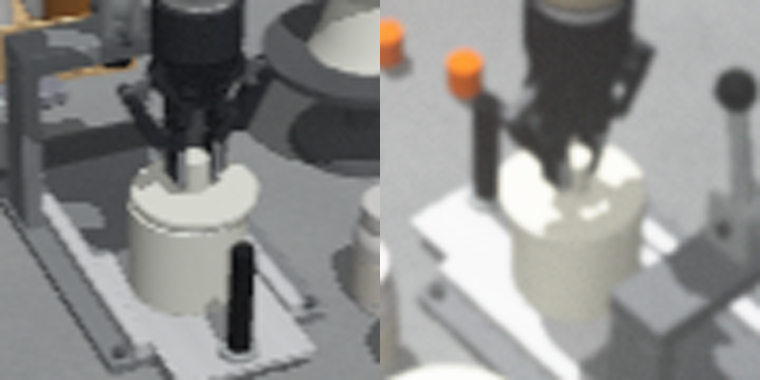

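```bash
python3 -c "
from h import *
from scipy.optimize import least_squares as L
t=np.linspace(0,2*np.pi,181)
def ext(c,p,r,z):
    q=np.array([proj(c,[p[0]+r*np.cos(a),p[1]+r*np.sin(a),z]) for a in t])[:,0]; return np.array([q.min(),q.max()])
S=load('d14');C=load('s14')
u=proj(S,[.5806,.095,.11]).astype(int);v=proj(C,[.5806,.095,.11]).astype(int)
k=90/380
lid=[np.array([128,259])*k+u[0]-45,(np.array([498,645])-380+380-380)*k+v[0]-45]
jar=[np.array([130,250])*k+u[0]-45,(np.array([513,640])-380)*k+v[0]-45]
for n,o,r,z in(('lid',lid,.053,.113),('jar',jar,.05,.07)):
    f=lambda p:np.r_[ext(S,p,r,z)-o[0],ext(C,p,r,z)-o[1]]
    s=L(f,[.58,.095],diff_step=1e-4);print(n,s.x.round(4),s.fun.round(1))
"
```

```text
lid [0.5785 0.0903] [ 0.4 -0.5  0.2 -0.3]
jar [0.5782 0.0974] [ 0.1 -0.4 -1.   0.8]
```

The two-view fit puts the lid about 6 mm short of the jar along +y, so its boss is catching on the rim. Nudging it +y.

>>> {"name": "send_rows", "arguments": {"commands": "20 0.1 0 0 0;20 0.1 0 0 0;20 0.1 0 0 0;20 0 0 0 0;20 0 0 0 0;20 0 0 0 0"}}

```text
t: 52.32
tcp_pos: [0.5809, 0.1008, 0.1349]
tool_rot: [0.672, 0.74, 0.003, 0.003]
force: [-0.5, -0.5, 7.9]
finger_gap: 0.262
gripper_force: 46.9
```

```bash
python3 -c "
from h import *
e=snap('side','d15')
S=load('d14');u=proj(S,[.5806,.095,.11]).astype(int);print(u, proj(S,[.58,.095,.11])-proj(S,[.58,.095,.116]),proj(S,[.58,.095,.11])-proj(S,[.58,.101,.11]))
for col in(u[0]-10,u[0]-4,u[0]+2,u[0]+8):
  print(col)
  for f in('d3','d14','d15'): print(f,load(f)['pixels'][u[1]-8:u[1]+20,col].mean(1).astype(int).tolist())
"
```

```text
[254 181] [-0.03238933  1.41366677] [0.52428466 0.90692949]
244
d3 [114, 83, 132, 206, 209, 209, 209, 209, 209, 209, 209, 210, 209, 210, 209, 189, 146, 124, 131, 122, 143, 144, 145, 145, 144, 145, 146, 145]
d14 [114, 94, 129, 141, 143, 143, 142, 208, 211, 211, 210, 210, 212, 192, 143, 134, 191, 137, 144, 145, 145, 145, 145, 146, 146, 146, 146, 146]
d15 [117, 143, 143, 142, 143, 142, 207, 210, 210, 211, 211, 211, 208, 167, 138, 180, 162, 149, 148, 148, 150, 149, 149, 149, 151, 150, 150, 150]
250
d3 [180, 165, 144, 129, 131, 132, 132, 133, 177, 192, 209, 210, 209, 210, 210, 210, 209, 185, 155, 133, 165, 165, 166, 166, 166, 166, 166, 166]
d14 [27, 38, 43, 46, 44, 45, 102, 135, 142, 208, 211, 211, 211, 211, 211, 209, 168, 130, 196, 170, 167, 167, 167, 167, 168, 168, 167, 168]
d15 [69, 68, 68, 68, 69, 106, 128, 142, 208, 211, 211, 210, 211, 210, 209, 172, 141, 209, 171, 167, 168, 168, 168, 168, 168, 168, 169, 168]
256
d3 [124, 153, 143, 173, 173, 171, 170, 168, 166, 191, 208, 210, 209, 210, 210, 210, 210, 200, 174, 135, 170, 172, 172, 172, 172, 173, 172, 173]
d14 [212, 205, 177, 175, 174, 174, 173, 173, 186, 209, 211, 211, 211, 211, 211, 209, 182, 152, 186, 174, 174, 174, 173, 174, 174, 173, 173, 173]
d15 [192, 177, 175, 174, 174, 172, 172, 189, 210, 211, 211, 210, 210, 211, 208, 188, 155, 187, 174, 173, 174, 174, 175, 174, 174, 174, 174, 174]
262
d3 [144, 143, 173, 208, 209, 209, 209, 209, 209, 209, 210, 209, 210, 210, 210, 209, 186, 153, 155, 172, 173, 172, 158, 157, 157, 157, 157, 156]
d14 [115, 113, 118, 185, 209, 210, 211, 211, 211, 211, 211, 211, 211, 211, 211, 184, 148, 170, 174, 174, 173, 174, 159, 158, 158, 158, 158, 158]
d15 [136, 133, 207, 210, 211, 210, 211, 210, 211, 211, 211, 210, 210, 211, 181, 144, 155, 171, 172, 172, 149, 134, 133, 133, 133, 133, 132, 131]
```

```bash
python3 -c "
from h import *
from scipy.optimize import least_squares as L
t=np.linspace(0,2*np.pi,121)
def fit(f,r,z,o):
    w=load(f)
    def g(p):
        q=np.array([proj(w,[p[0]+r*np.cos(a),p[1]+r*np.sin(a),z],True) for a in t]); return np.array([q[:,0].min(),q[:,0].max(),q[:,1].min()])-o
    s=L(g,[.58,.09] if f!='w13' else [.485,-.363],diff_step=1e-4);print(f,s.x.round(4),s.fun.round(1))
fit('w10',.05,.105,[194,314,130]);fit('w12',.05,.105,[188,306,121]);fit('w3',.053,.113,[190,319,134]);fit('w13',.053,.022,[200,316,138])
for f in('w4','w14'):
  w=load(f)['pixels'];m=cv2.inRange(cv2.cvtColor(w,cv2.COLOR_RGB2HSV),(0,0,150),(180,45,255))
  print(f,[(r,np.nonzero(m[r,120:400])[0][[0,-1]]+120) for r in (170,190,200,210,220) if m[r].any()], [(c,np.nonzero(m[100:,c])[0][0]+100) for c in(245,255,265)])
snap('wrist','w15');w=load('w15')['pixels']
for c in (200,225,255,285,310): print(c,w[125:175,c].mean(1).astype(int).tolist())
for r in(190,200,210): print(r,w[r,170:215].mean(1).astype(int).tolist(),w[r,295:345].mean(1).astype(int).tolist())
go([.58,.1,.13])
"
```

```text
w10 [0.5774 0.0947] [-1.4  1.4  0.1]
w12 [0.5789 0.0956] [-1.3  1.2  0.1]
w3 [0.5789 0.0939] [-1.3  1.3  0.1]
w13 [ 0.4841 -0.3653] [-0.9  0.9  0.1]
w4 [(170, array([200, 399])), (190, array([126, 398])), (200, array([120, 399])), (210, array([120, 399])), (220, array([120, 399]))] [(245, np.int64(100)), (255, np.int64(101)), (265, np.int64(100))]
w14 [(170, array([121, 399])), (190, array([120, 387])), (200, array([120, 384])), (210, array([120, 380])), (220, array([120, 378]))] [(245, np.int64(120)), (255, np.int64(118)), (265, np.int64(118))]
200 [147, 149, 148, 147, 148, 148, 150, 151, 149, 149, 149, 149, 148, 148, 150, 147, 150, 149, 148, 150, 148, 148, 148, 149, 147, 145, 150, 149, 148, 149, 148, 148, 141, 111, 101, 125, 153, 224, 239, 239, 239, 178, 164, 161, 161, 161, 163, 165, 161, 161]
225 [150, 150, 148, 151, 149, 148, 149, 150, 151, 150, 151, 150, 149, 150, 151, 137, 104, 98, 94, 95, 96, 99, 110, 150, 163, 162, 163, 166, 164, 162, 164, 163, 164, 165, 162, 163, 161, 165, 164, 163, 164, 161, 163, 161, 163, 164, 163, 164, 165, 164]
255 [153, 153, 151, 151, 151, 152, 152, 152
[... 1578 characters left out ...]
 162, 161, 163, 163, 163, 163, 164, 164, 164, 163, 162, 164, 161, 162, 162, 163, 166, 170, 165, 147]
210 [239, 238, 239, 238, 238, 238, 238, 239, 238, 239, 240, 238, 239, 221, 162, 163, 160, 160, 163, 162, 162, 162, 163, 163, 238, 240, 239, 215, 215, 214, 221, 239, 239, 239, 238, 239, 238, 239, 239, 239, 239, 210, 159, 162, 164] [162, 160, 161, 164, 164, 162, 162, 163, 164, 165, 182, 192, 162, 190, 229, 238, 239, 238, 239, 239, 238, 186, 160, 162, 163, 165, 164, 163, 162, 162, 160, 162, 161, 163, 159, 162, 164, 163, 213, 225, 225, 225, 239, 239, 238, 239, 238, 238, 238, 238]
t52.4 tcp [0.5809 0.1008 0.1349] y-ang 5.5 F [-0.2  0.5  8.5] gap 0.264 gf 46.9 -> units [-0.03 -0.05  0.24]  q6 -0.11
```

```bash
python3 -c "
from h import *
from scipy.optimize import least_squares as L
P=np.array([(255,142.5),(225,147.5),(285,146.5),(200,160.5),(310,158.5),(174,190),(339,190),(173.5,200),(343,200)])
w=load('w15')
t=np.linspace(0,2*np.pi,721)
for use in(np.arange(9),[0,1,2,3,4,6,8]):
  def f(p):
    tx,ty=p[3:5]
    d=np.c_[.053*np.cos(t),.053*np.sin(t)]
    q=np.array([proj(w,[p[0]+a,p[1]+b,p[2]+tx*a+ty*b],True) for a,b in d[::6]])
    return np.array([np.min(np.linalg.norm(q-x,axis=1))for x in P[use]])
  def g(p): return np.r_[f(np.r_[p,0,0])]
  s=L(g,[.581,.1,.115],diff_step=1e-3);print(s.x.round(4),s.fun.round(2))
"
```

```text
[0.5835 0.1001 0.1173] [2.44 1.79 1.3  1.66 2.02 0.95 1.07 3.13 2.53]
[0.5831 0.1004 0.119 ] [1.64 1.81 1.55 0.63 2.23 1.1  2.41]
```

>>> {"name": "send_rows", "arguments": {"commands": "20 0 0 -0.3 0;20 0 0 -0.4 0;20 0 -0.1 -0.1 0;20 0 -0.15 0 0;20 0 0 0 0"}}

```text
t: 52.83
tcp_pos: [0.571, 0.1004, 0.1476]
tool_rot: [0.672, 0.74, -0.001, -0.001]
force: [-0.1, 0.3, -3.8]
finger_gap: 0.262
gripper_force: 45.2
```

```bash
python3 -c "
from h import *
snap('side','d16')
for f in('d10','d14','d15','d16'):
  s=load(f);u,v=proj(s,[.5915,-.009,.08]).astype(int)
  m=s['pixels'][v-22:v+24,u-12:u+13].mean(2)<60; y,x=np.nonzero(m);print(f,len(x),(u-12+x.mean()).round(2),(v-22+y.mean()).round(2))
print(proj(s,[.5915,-.009,.08])-proj(s,[.5908,-.003,.08]))
go([.5765,.098,.131],5.5)"
```

```text
d10 129 265.63 206.21
d14 127 265.59 206.19
d15 135 264.86 205.54
d16 135 264.86 205.54
[0.77547544 0.97559208]
t52.9 tcp [0.5714 0.1004 0.1474] y-ang 5.5 F [ 0.   0.2 -3.6] gap 0.263 gf 45.2 -> units [-0.15  0.25  0.82] spin 0.00 q6 -0.11
```

The carriage was dragged about 5 mm, and the lid was about 5 mm too far in +x. Re-lowering at the corrected spot.

>>> {"name": "send_rows", "arguments": {"commands": "20 0 0.25 0 0;20 0 0 0.2 0;20 0 0 0.2 0;20 0 0 0.2 0;20 0 0 0.2 0;20 0 0 0.1 0;20 0 0 0.1 0;20 0 0 0 0;20 0 0 0 0"}}

```text
t: 53.63
tcp_pos: [0.5776, 0.1009, 0.1302]
tool_rot: [0.672, 0.74, 0.0, 0.0]
force: [-3.1, 0.8, 12.9]
finger_gap: 0.261
gripper_force: 46.4
```

Seated (z dropped to .130). Release and go to the post.

>>> {"name": "send_rows", "arguments": {"commands": "20 0 0 -0.2 0;30 0 0 0 0;45 0 0 0 0;45 0 0 0 0;50 0 0 0 0;50 0 0 -0.6 0;50 0 0 -1 0;50 0 0 -1 0;50 0 0 -1 0;50 0 0 -0.5 0;50 -0.9 0 0 0;50 -0.9 0 0 0;50 -0.9 0 0 0;50 -0.9 0 0 0;50 -0.9 0 0 0;50 -0.8 0 0 0;50 0 0 0 1;50 0 0 0 1;50 0 0 0 1;50 0 0 0 1", "grip_force": 40}}

```text
t: 55.3
tcp_pos: [0.5874, -0.0049, 0.2132]
tool_rot: [0.77, 0.638, -0.0, -0.0]
force: [0.9, 0.2, 0.7]
finger_gap: 0.586
gripper_force: 0.0
```

>>> {"name": "send_rows", "arguments": {"commands": "50 0 0 0 1;50 0 0 0 1;50 0 0 0 1;50 0 0 0 1;50 0 0 0 1;50 0 0 0 1;50 0 0 0 1;50 0 0 0 1;50 0 0 0 1;50 0 0 0 1;50 0 0 0 1;50 0 0 0 1;50 0 0 0 1;50 0 0 0 1;50 0 0 0 1;50 0 0 0 1;50 0 0 0 1;50 0 0 0 1;50 0 0 0 0.5;50 0 0 0 0"}}

```text
t: 56.97
tcp_pos: [0.5874, -0.0046, 0.2132]
tool_rot: [0.999, 0.048, -0.001, -0.0]
force: [-0.4, -0.5, 0.4]
finger_gap: 0.589
gripper_force: 0.0
```

```bash
python3 -c "
from h import *
go([.59,-.0035,.1],-84.5)
w=snap('wrist','w17')
print(proj(w,[.59,-.0035,.126],True))
v=w['pixels'];m=v.mean(2)<45
m[235:]=0;n,l,st,c=cv2.connectedComponentsWithStats(m.astype(np.uint8))
for i in range(1,n):
  if st[i,4]>150: print(st[i],c[i].round(1))
g=cv2.inRange(cv2.cvtColor(v,cv2.COLOR_RGB2HSV),(0,0,150),(180,45,255))
print([(r,np.nonzero(g[r,:260])[0][[0,-1]]) for r in(160,180,200,220)])"
```

```text
t57.0 tcp [ 0.5874 -0.0046  0.2132] y-ang -84.5 F [-0.4 -0.5  0.4] gap 0.589 gf 0.0 -> units [ 0.14 -0.04  5.66] spin -0.01 q6 1.28
[253.11556663 202.10319967]
[  0   0  71  56 629] [39.8 29.8]
[430  48  23  41 253] [436.5  70.1]
[355 131  15  24 166] [360.8 141.2]
[  11  136   26   97 1074] [ 23.4 182.5]
[240 168  27  47 930] [253.2 192. ]
[(160, array([ 91, 259])), (180, array([ 84, 185])), (200, array([ 85, 239])), (220, array([ 92, 259]))]
```

>>> {"name": "send_rows", "arguments": {"commands": "50 0.1 0 1 0;50 0 0 1 0;50 0 0 1 0;50 0 0 1 0;50 0 0 1 0;50 0 0 0.6 0;50 0 0 0 0;18 0 0 0 0;18 0 0 0 0;18 0 0 0 0;18 0 0 0 0;18 0 0 0 0;18 0 0 0 0;18 0 0 0 0"}}

```text
t: 58.18
tcp_pos: [0.5904, -0.0044, 0.103]
tool_rot: [0.999, 0.048, 0.001, 0.0]
force: [-0.4, 1.6, 5.9]
finger_gap: 0.244
gripper_force: 39.9
```

>>> {"name": "send_rows", "arguments": {"commands": "18 0 -0.1 0 0;18 0 -0.3 0 0;18 0 -0.45 0 0;18 -0.05 -0.45 0 0;18 0 -0.45 0 0;18 0 -0.45 0 0;18 0 -0.45 0 0;18 0 -0.45 0 0;18 0 -0.45 0 0;18 0 -0.45 0 0;18 0 -0.45 0 0;18 0 -0.45 0 0;18 0 -0.45 0 0;18 0 -0.45 0 0;18 0 -0.45 0 0;18 0 -0.45 0 0;18 0 -0.45 0 0;18 0 -0.4 0 0;18 0 -0.3 0 0;18 0 0 0 0"}}

```text
t: 59.85
tcp_pos: [0.5735, 0.1512, 0.103]
tool_rot: [0.999, 0.049, 0.0, 0.001]
force: [-1.6, -4.0, 8.5]
finger_gap: 0.246
gripper_force: 40.8
```

```bash
python3 -c "
from h import *
go([.5741,.1501,.1],-84.5)"
```

```text
t59.9 tcp [0.5735 0.1512 0.103 ] y-ang -84.4 F [-1.6 -4.   8.5] gap 0.246 gf 40.8 -> units [0.02 0.06 0.15] spin 0.04 q6 1.55
```

>>> {"name": "send_rows", "arguments": {"commands": "18 0 -0.15 0 0;18 0 0 0 0;18 0 0 0 0;18 0 0.1 0 0;30 0 0 0 0;50 0 0 0 0;50 0 0 0 0;50 0 0 -1 0;50 0 0 -1 0;50 0 0 -1 0;50 0 0 -1 0;50 0 0 -1 0;50 0 0 -1 0;50 0 0 -1 0;50 0 0 -1 0;50 0 0 -1 0;50 0 0 -1 0;50 0 0 -1 0;50 0 0 -1 0;50 0 0 -1 0"}}

```text
t: 61.52
tcp_pos: [0.573, 0.1532, 0.3623]
tool_rot: [0.999, 0.048, -0.001, -0.0]
force: [-0.1, -0.2, -0.8]
finger_gap: 0.583
gripper_force: 0.0
```

>>> {"name": "send_rows", "arguments": {"commands": "60 0 0 0 -1;60 0 0 0 -1;60 0 0 0 -1;60 0 0 0 -1;60 0 0 0 -1;60 0 0 0 -1;60 0 0 0 -1;60 0 0 0 -1;60 0 0 0 -1;60 0 0 0 -1;60 0 0 0 -1;60 0 0 0 -1;60 0 0 0 -1;60 0 0 0 -1;60 0 0 0 -1;60 0 0 0 -1;60 0 0 0 -1;60 0 0 0 -1;60 0 0 0 -1;60 0 0 0 -1"}}

```text
t: 63.18
tcp_pos: [0.5731, 0.1532, 0.3612]
tool_rot: [0.733, 0.68, -0.001, -0.0]
force: [-0.6, -0.6, 0.2]
finger_gap: 0.706
gripper_force: 0.0
```

>>> {"name": "send_rows", "arguments": {"commands": "60 0 0 0 -1;60 0 0 0 -1;60 0 0 0 -0.5;60 0 0 0 0"}}

```text
t: 63.52
tcp_pos: [0.5732, 0.1532, 0.3612]
tool_rot: [0.672, 0.741, -0.0, -0.0]
force: [-0.5, 0.4, -0.3]
finger_gap: 0.704
gripper_force: 0.0
```

```bash
python3 -c "
from h import *
go([.5618,.2353,.304],5.5)
s=snap('side','d18');c=snap('scene','s18');w=snap('wrist','w18')
# ball blobs
for im,p in((s,'side'),(c,'scene')):
  u,v=proj(im,[.5605,.236,.311]).astype(int); m=im['pixels'][v-12:v+13,u-12:u+13].mean(2)<60; y,x=np.nonzero(m); print(p,u,v,len(x),u-12+x.mean(),v-12+y.mean())
  print([[int(k) for k in proj(im,[*mill((0,0)),.145])]])
"
```

```text
t63.5 tcp [0.5732 0.1532 0.3612] y-ang 5.6 F [-0.5  0.4 -0.3] gap 0.704 gf 0.0 -> units [ 4.14 -0.16  2.86] spin 0.02 q6 -0.02
side 238 113 71 237.19718309859155 108.98591549295774
[[236, 152]]
scene 302 198 45 302.0 199.0
[[302, 244]]
```

>>> {"name": "send_rows", "arguments": {"commands": "60 0.8 -0.15 0 0;60 0.85 0 0 0;60 0.85 0 0 0;60 0.85 0 0 0;60 0.8 0 0 0;60 0 0 0 0;60 0 0 1 0;60 0 0 1 0;60 0 0 0.8 0;60 0 0 0 0;24 0 0 0 0;24 0 0 0 0;24 0 0 0 0;24 0 0 0 0;24 0 0 0 0;24 0 0 0 0;24 0 0 0 0", "grip_force": 30}}

```text
t: 65.08
tcp_pos: [0.5618, 0.2347, 0.3075]
tool_rot: [0.672, 0.74, -0.0, 0.0]
force: [-5.2, -1.6, 4.9]
finger_gap: 0.305
gripper_force: 29.5
```

```bash
python3 -c "
from h import *
go([.5618,.2353,.304],5.5)"
```

```text
t65.1 tcp [0.5618 0.2347 0.3075] y-ang 5.5 F [-5.2 -1.6  4.9] gap 0.305 gf 29.5 -> units [0.03 0.   0.18] spin 0.00 q6 0.12
```

>>> {"name": "send_rows", "arguments": {"commands": "24 0.29 0 -0.04 0;24 0.29 0 -0.03 0;24 0.29 0 -0.01 0;24 0.29 0 0.01 0;24 0.29 0 0.02 0;24 0.29 0 0.04 0;24 0.29 0 0.06 0;24 0.28 0 0.07 0;24 0.28 0 0.09 0;24 0.27 0 0.11 0;24 0.26 0 0.12 0;24 0.26 0 0.14 0;24 0.25 0 0.15 0;24 0.24 0 0.17 0;24 0.23 0 0.18 0;24 0.22 0 0.19 0"}}

```text
t: 66.42
tcp_pos: [0.5525, 0.3226, 0.2826]
tool_rot: [0.672, 0.74, 0.0, -0.002]
force: [-7.7, 1.8, 7.3]
finger_gap: 0.306
gripper_force: 32.7
```

>>> {"name": "send_rows", "arguments": {"commands": "24 0.21 0 0.21 0;24 0.19 0 0.22 0;24 0.18 0 0.23 0;24 0.17 0 0.24 0;24 0.15 0 0.25 0;24 0.14 0 0.26 0;24 0.12 0 0.26 0;24 0.11 0 0.27 0;24 0.09 0 0.28 0;24 0.08 0 0.28 0;24 0.06 0 0.29 0;24 0.04 0 0.29 0;24 0.03 0 0.29 0;24 0.01 0 0.29 0;24 0 0 0.1 0;24 0 0 0 0;24 0 0 0 0"}}

```text
t: 67.83
tcp_pos: [0.5489, 0.3539, 0.2044]
tool_rot: [0.672, 0.74, -0.001, -0.002]
force: [-4.7, 3.6, -1.0]
finger_gap: 0.306
gripper_force: 33.5
```

TCP matches the clamped pose (z .2044, against .2049 at the start). Release and retreat.

>>> {"name": "send_rows", "arguments": {"commands": "40 0 0 0 0;60 0 0 0 0;60 0 0 0 0;60 0 0 0 0;60 0 0 0 0;60 0 0 -1 0;60 0 0 -1 0;60 0 0 -1 0;60 0 0 -1 0;60 0 0 -1 0;60 0 0 0 0;60 0 0 0 0;60 0 0 0 0"}}

```text
t: 68.92
tcp_pos: [0.5508, 0.3521, 0.3044]
tool_rot: [0.672, 0.74, -0.001, -0.0]
force: [0.7, 0.0, -0.4]
finger_gap: 0.703
gripper_force: 0.0
```

```bash
python3 -c "
from h import *
go([.5492,.3536,.3])
w=snap('wrist','w19');s=snap('side','d19');c=snap('scene','s19');z=load('side0');y=load('scene0')
m=w['pixels'][150:240,200:310].mean(2)<40;a,b=np.nonzero(m);print(len(a),200+b.mean(),150+a.mean(),proj(w,[.549,.3536,.213],True))
def q(im,o,r):
  x0,y0,x1,y1=r; d=np.abs(im['pixels'][y0:y1,x0:x1].astype(int)-o['pixels'][y0:y1,x0:x1]).mean(2); print(d.mean().round(2),(d>40).sum())
  yy,xx=np.nonzero(d>40); print(list(zip(xx+x0,yy+y0))[:30])
q(s,z,(205,115,270,215)); q(c,y,(225,205,345,300))"
```

```text
t68.9 tcp [0.5508 0.3521 0.3044] y-ang 5.5 F [ 0.7  0.  -0.4] gap 0.703 gf 0.0 -> units [ 0.08 -0.07  0.22]  q6 0.30
901 253.33296337402885 195.21753607103219 [252.05883875 199.27517887]
2.79 66
[(np.int64(205), np.int64(115)), (np.int64(205), np.int64(116)), (np.int64(213), np.int64(117)), (np.int64(214), np.int64(118)), (np.int64(215), np.int64(119)), (np.int64(216), np.int64(119)), (np.int64(205), np.int64(125)), (np.int64(205), np.int64(126)), (np.int64(206), np.int64(126)), (np.int64(207), np.int64(126)), (np.int64(208), np.int64(126)), (np.int64(209), np.int64(126)), (np.int64(205), np.int64(127)), (np.int64(206), np.int64(127)), (np.int64(207), np.int64(127)), (np.int64(208), np.int64(127)), (np.int64(209), np.int64(127)), (np.int64(210), np.int64(127)), (np.int64(205), np.int64(128)), (np.int64(206), np.int64(128)), (np.int64(207), np.int64(128)), (np.int64(208), np.int64(128)), (np.int64(209), np.int64(128)), (np.int64(210), np.int64(128)), (np.int64(211), np.int64(128)), (np.int64(205), np.int64(129)), (np.int64(206), np.int64(129)), (np.int64(207), np.int64(129)), (np.int6
[... 326 characters left out ...]
.int64(332), np.int64(205)), (np.int64(333), np.int64(205)), (np.int64(334), np.int64(205)), (np.int64(335), np.int64(205)), (np.int64(336), np.int64(205)), (np.int64(337), np.int64(205)), (np.int64(338), np.int64(205)), (np.int64(339), np.int64(205)), (np.int64(340), np.int64(205)), (np.int64(341), np.int64(205)), (np.int64(342), np.int64(205)), (np.int64(343), np.int64(205)), (np.int64(344), np.int64(205)), (np.int64(316), np.int64(206)), (np.int64(317), np.int64(206)), (np.int64(318), np.int64(206)), (np.int64(319), np.int64(206)), (np.int64(325), np.int64(206)), (np.int64(326), np.int64(206)), (np.int64(327), np.int64(206)), (np.int64(328), np.int64(206)), (np.int64(329), np.int64(206))]
```

The side view matches the starting picture around the mill apart from the gripper, and the ball is back at its clamped spot. Handing in.

```bash
python3 -c "
from h import *
s=load('d19');z=load('side0');d=np.abs(s['pixels'].astype(int)-z['pixels']).mean(2)[150:215,215:275];print((d>40).sum())
print(sign_off())"
```

```text
1
the job is handed in; nothing more can be done
None
```

The job is handed in: all three white cylinders are in the jar, the lid is seated, the carriage is home and the lever is clamped; the hand-in gave no verdict, so whether it passed is not known.

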